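# Put the drained lid back on the storage tub and latch it tight

## Robot

A 6-joint arm with a two-finger parallel gripper is mounted at the origin on a cart in front of the work surface, level with it; the furniture and walls round the work are solid. World frame = base frame: x ahead of the robot, y to its left, z up, the work surface at z = 0. Lengths are in mm, angles in rad, forces in N, time in s.
With the tool pointing down it reaches from about 425 to 950 mm from the base axis. Payload 14.7 kg.
Tool frame: the origin (TCP) lies at the very end of the fingers, on their centre line; the grasp point (between the pads) lies ctrl.pinch_z behind it (ctrl.pinch_z is the distance from the TCP to the grasp point, in mm); z points along the fingers, y is the line along which they close (so a half turn about z gives the same grasp; the last joint's range is limited). The gripper opens to 85 mm and grips with 20 to 120 N. Pads are 22 mm wide; open, the fingers measure 114 mm over their backs; the gripper's body (76 mm by 85 mm) begins 54 mm behind the grasp point. The pads swing forward as they close: fully open they stand 13 mm farther back than shut.
Start: joints at [1.087, 0.48, 1.596, -0, 1.065, -0.047], TCP at [274.953, 588.976, 231.297] pointing down, gripper open.
Joint ranges: [-2.75, 2.75], [-0.82, 2.05], [0.23, 2.67], [-1.56, 4.7], [0.09, 2.69], [-2.92, 2.92]. Speed limits (rad/s): [1.89, 1.89, 2.39, 3.01, 3.01, 3.01].

## Interface

Orientations are given as a unit quaternion [x, y, z, w].
In Python, from workcell import ctrl gives the robot as it stands.
- The arm moves only by the tool carry_out, never from a script. Its arguments are lists of equal length, an entry for each row: "claw": the finger opening in cm, from 0 to 8.54; "slide": the shift along the tool's x, y, z in cm, a list of three; "rotation": the turn, a rotation vector about the tool's x, y, z in rad, a list of three. In form: {"claw": [claw, ...], "slide": [[x, y, z], ...], "rotation": [[rx, ry, rz], ...]}. A call has 1 to 8 rows; each row shifts and turns the commanded pose from where the row before left it, along the tool's axes as they then stand; what a row does not reach is not made up. A row lasts 1/8 s, in which the tool goes at most 62.5 mm and 10.7 degrees, less where a joint would pass 70% of its speed; a pose out of reach is approached as far as the arm can. A call with a gripper value outside its range is refused whole. The fingers move at their own pace and stop on an object; "newtons" is the grip in N (left out, the last holds). Time passes only in rows, so rows that do not move let the fingers close. It gives the time, the measured TCP pose, the force, the opening and the grip force at its end, in the units of the state.
- ctrl.sense(): the state, without advancing time (a new reading comes with each control period).
- ctrl.snapshot(name): name is "scene" or "side" or "wrist"; returns the picture (420x560x3 uint8, red, green, blue); there is no depth.
- ctrl.camera_model(name): a dict with "fx", "fy", "cx", "cy" (pixels), "view" (4x4, takes a point from world to camera coordinates). Camera axes: x right, y up, looking along -z (the intrinsics and any distortion apply to the point x, -y, -z); pixel columns grow to the right and rows downward; lengths in mm; the calibration is good to about 2 mm. A picture is of the moment at which its call begins: read the wrist's pose just before it. camera_model takes no time and is no camera call; for the wrist camera it gives the pose at the moment of the call.
- ctrl.sign_off(): hands the job in; it is judged then, once.
Trained networks look in the newest picture that a camera, given by its name, has taken for a name from the list of things; names that differ only in an ending like _2 or _b are one class to them, and where a whole thing is asked for, a point or a joint stands for the part that bears it (a point fixed in the world has none). Each returns a list of dicts, best first, with "score" (0 to 1); they miss things now and then, are a little off and sometimes report something else, mostly with a low value. They report only what shows in the picture. A call takes as long as a camera call.
- ctrl.masks_of(label, camera): "pixels" (420x560 bool, what is visible of it) and "rect" ([left, top, right, bottom] as shares, 0 to 1, of the picture: columns of its width, rows of its height, round what is visible of it).
- ctrl.landmark_of(label, camera): "centre" ([row, column] as shares, 0 to 1, of the picture: columns of its width, rows of its height: a listed point, or the origin of a listed thing).
The state is a dict: "time": time; "qpos": joint angles; "dq": joint speeds; "joint_torque": joint torques, N m; "eef_pos": TCP position; "eef_rot": TCP orientation; "ft_force": force on the tool from outside, world axes, zero at the start; "ft_torque": the same for the moment, N m; "finger_gap": finger opening in mm; "grip_force": force on a finger pad.
Only numpy, scipy, OpenCV 4.12 (cv2) and the standard library are available. Lean on these libraries where they do the work, as an engineer would, in place of code of your own. Each camera call takes 0.05 s, during which the arm holds its last target. There are 200 camera calls.

## Task

The storage tub's lid is drying on the wire stand: put it back on the tub, with the two claws at its back edge in the slots of the tub's raised back rim and its front down on the seal. Then swing the latch's wire loop over the keeper on the lid's front edge and press the lever all the way down so that it pulls the lid tight, and let go. Leave the pepper mill, spice jar, storage jar and mug standing where they are.

Things in the scene. Friction and masses are not known exactly. Their poses are not given: they have to be found in the camera images.
- tub: White lidless storage tub, 150 deep (x) x 200 wide (y) x 120 mm high, walls 4 mm, does not move. Origin: centre of its underside; x points to its back, y to its left seen from the front, z up. The front (-x) carries the steel toggle latch at mid-width. The back wall rises to z 140 mm as a raised rim, 3.5 mm thick, with two slots in it.
- slot_left (a point): Middle of the left slot (tub y = +50 mm) in the tub's raised back rim, at tub x = 75.5, z = 126 mm. The slot is a window 24 mm wide and 11.5 mm high (tub z 120.5 to 132), open through to the back.
- slot_right (a point): Middle of the right slot (tub y = -50 mm), same size and height as the left one.
- lid_handle (a point): Middle of the lid's handle: a straight bar along lid y, 86 long, 14 wide (lid x), 16 mm high with flat sides, its middle 36 mm above the plate's underside. Axes are the lid's: -x front (keeper), +x back (claws), z out of its top. Lid: white plate 150 x 206 x 8 mm, 0.28 kg, loose. It starts leaning on the stand, front edge low, 24 degrees from level.
- keeper (a point): Keeper on the lid's front edge at mid-width: steel catch 18 mm wide like an upturned hook, a trough 8 mm wide (lid x) between plate edge and nose; trough floor 3, nose top 8.5 mm above the plate's underside. The point lies in the trough's middle, 79.5 mm ahead of (lid -x) and 31 mm below lid_handle. The latch's loop must lie in this trough.
- claw_left (a point): Tip of the left steel claw on the lid's back edge: a straight flat tongue 20 wide, 4.5 mm thick, standing 16 mm out of the edge, at lid y = +50 mm. Tip: 89.5 mm behind (lid +x) and 30.5 mm below lid_handle. With the lid home it reaches about 8 mm past the rim's back. 
- claw_right (a point): Tip of the right claw, at lid y = -50 mm.
- lever (a joint): Angle of the latch lever, rad: 0 = closed, hanging flat down the tub's front; 1.57 = straight out to the front; 2.62 = stop, up and out. Its pin lies at tub x = -87, z = 75 mm, along tub y. Steel, 20 mm wide, 50 mm long. It turns stiffly (0.02 N m), stays where it is left, and snaps shut below about 0.45 when the loop is hooked.
- lever_tip (a point): Point on the lever's mid-line 44 mm from its pin, near the free end where the finger lip bends outwards.
- bail (a joint): Angle of the steel loop (bail) on the lever, rad. The loop leans away from the tub, from vertical, by this value minus the lever angle. Its pin is on the lever, 9 mm from the lever's pin and 0.35 rad ahead of it towards the wall (tub x = -83.9, z = 66.5 mm when closed). Two wires 31 mm apart, 59.5 mm long, 4 mm thick, lie either side of the lever; it stays where left.
- bail_bar (a point): Middle of the loop's cross bar (4 mm thick, along tub y), 59.5 mm from the loop's pin. This bar goes over the keeper's nose into its trough.
- bail_tab (a point): Middle of the finger tab on the loop's cross bar: a steel tab 14 wide (along tub y), 4 thick and 26 mm long that carries on from the bar, bent 0.25 rad away from the tub; this point lies 15 mm past the bar and 4 mm to the outside. Pinch it across its 14 mm width to swing the loop; lifting it also raises the lever.
- stand: Draining stand of 6 mm steel wire that holds the lid, 150 x 130 x 105 mm, does not move: two rails slope up to its back (+x), each with a 17 mm lip at the low front. Origin: on the table under its middle.
- mill: Bystander: dark wooden pepper mill, 58 mm across, 170 mm tall; origin at its foot.
- spice: Bystander: spice jar, 45 mm across, 106 mm tall; origin at its foot.
- jar: Bystander: glass storage jar with a dark green lid, 91 mm across, 142 mm tall; origin at its foot.
- mug: Bystander: white mug, 78 mm across, 97 mm tall, handle to its -y; origin at its foot, under the middle of its outline (110 mm with the handle).
- lid: The lid itself, as under lid_handle. Origin: on the plate's underside, 4 mm behind (lid +x) and 36 mm below lid_handle; same axes. Under the plate a rib 6 mm deep (lid x -68 to 63, y -90 to 90 mm) fits inside the tub. Home, the origin lies over the tub's (3 mm play either way along x), its back at tub z 120; the front rests at z 124 on a soft sprung seal (about 8 N) that the latch presses down 3 mm.

How it is judged:
By the outcome, as a careful person would: the job done as asked, in the order asked, and still so for the second after the job is handed in, with the robot touching nothing.
It also fails if it takes over 64 s, if anything falls off the work surface, if the arm or the gripper's body presses on something with over 40 N, if the wrist force passes 120 N, or if a joint passes its speed limit or range.

## Working session

There is one attempt and no reset: what is moved stays moved. The work goes in short steps, Python scripts to look and compute and a tool call to move; the robot and the scene stay as the last step left them, time stands still between calls to the robot, and variables do not carry over. Pictures are saved under pics/ and viewed, at most 10 in all, crops included, and the job is handed in when it is done.

Besides the shell and the picture viewer there is one more tool, called after "Request:" by a JSON object that holds its "api" and its "payload", one argument or row to a line. carry_out: Moves the arm, as the interface text tells. Its arguments: {"type":"object","properties":{"claw":{"type":"array"},"slide":{"type":"array"},"rotation":{"type":"array"},"newtons":{"type":"number"}},"required":["claw","slide","rotation"]}

```bash
ls; mkdir -p pics; cat > h.py <<'E'
import numpy as np, cv2
from scipy.spatial.transform import Rotation as R
from workcell import ctrl
def proj(c,P):
    m=ctrl.camera_model(c); V=np.array(m['view']); p=V[:3,:3]@np.array(P,float)+V[:3,3]
    return np.array([m['fx']*p[0]/-p[2]+m['cx'], m['fy']*-p[1]/-p[2]+m['cy']])
def ray(c,uv,m=None):
    m=m or ctrl.camera_model(c); V=np.array(m['view'])
    d=np.array([(uv[0]-m['cx'])/m['fx'],-(uv[1]-m['cy'])/m['fy'],-1.])
    Rt=V[:3,:3].T; d=Rt@d; return -Rt@V[:3,3], d/np.linalg.norm(d)
def lm(l,c):
    r=ctrl.landmark_of(l,c)
    return [(round(x['score'],2),x['centre'][1]*560,x['centre'][0]*420) for x in r[:2]]
def tri(rays):
    A=np.zeros((3,3));b=np.zeros(3)
    for o,d in rays:
        M=np.eye(3)-np.outer(d,d);A+=M;b+=M@o
    p=np.linalg.solve(A,b); return p,[round(float(np.linalg.norm((np.eye(3)-np.outer(d,d))@(p-o))),1) for o,d in rays]
E
python3 - <<'E'
from h import *
s=ctrl.sense(); print(s['time'],ctrl.pinch_z,s['eef_rot'])
ims=[]
for c in ['scene','side']:
    im=ctrl.snapshot(c); m=ctrl.camera_model(c); print(c,{k:v for k,v in m.items() if k!='view'}); cv2.imwrite(f'pics/{c}0.png',im[:,:,::-1])
names="tub slot_left slot_right lid_handle keeper claw_left claw_right lever_tip bail_bar bail_tab stand mill spice jar mug lid".split()
for n in names:
    rs=[];o=[]
    for c in ['scene','side']:
        l=lm(n,c); o.append([tuple(np.round(x,2)) for x in l[:1]])
        if l: rs.append(ray(c,l[0][1:]))
    print(n,[[tuple(map(float,y)) for y in x] for x in o], (lambda t:(t[0].round(1),t[1]))(tri(rs)) if len(rs)>1 else '')
print(ctrl.sense()['time'])
E
```

```text
pics
0.0 18.700000000000003 [ 2.16647361e-01  9.76249748e-01 -5.70746178e-04 -1.57793284e-04]
scene {'fx': 379.8230802705754, 'fy': 379.8230802705754, 'cx': 279.61658632588467, 'cy': 209.21104525934075}
side {'fx': 456.27694443143395, 'fy': 456.27694443143395, 'cx': 280.7151906325162, 'cy': 213.49602207271533}
tub [[(0.62, 344.4, 278.8)], [(0.94, 285.49, 273.59)]] (array([ 581.5, -158.8,    7.7]), [3.0, 3.0])
slot_left [[(0.94, 347.59, 214.7)], [(0.59, 312.7, 228.1)]] (array([663.5, -95.9, 121.8]), [2.3, 2.3])
slot_right [[(0.81, 387.69, 242.59)], [(0.71, 314.33, 243.39)]] (array([ 654., -207.,  132.]), [6.6, 6.6])
lid_handle [[(0.7, 235.98, 176.99)], [(0.71, 284.48, 187.19)]] (array([588.4, 194.1, 120.2]), [4.7, 4.7])
keeper [[(0.86, 218.51, 207.98)], [(0.74, 268.02, 201.6)]] (array([526.2, 204.1,  56.4]), [2.1, 2.1])
claw_left [[(0.69, 256.7, 157.58)], [(0.77, 317.69, 183.29)]] (array([694.2, 210.2, 116.7]), [6.7, 6.7])
claw_right [[(0.85, 277.09, 176.69)], [(0.87, 305.7, 193.79)]] (array([652.6, 108.9, 131. ]), [0.3, 0.3])
lever_tip [[(0.53, 315.11, 291.48)], [(0.48, 239.29, 244.1
[... 174 characters left out ...]
 388.3, 239.11)], [(0.53, 230.1, 238.18)]] (array([ 497.5, -254.6,  239.4]), [66.0, 66.0])
stand [[(0.54, 236.71, 178.21)], [(0.72, 290.42, 217.9)]] (array([629.5, 244.2,   3.4]), [36.8, 36.8])
mill [[(0.78, 306.1, 209.92)], [(0.59, 326.87, 240.11)]] (array([716. ,  48.8, -10.8]), [5.1, 5.1])
spice [[(0.78, 253.18, 280.98)], [(0.71, 241.08, 245.7)]] (array([443.3,  17.5,  -6.5]), [2.2, 2.2])
jar [[(0.64, 421.51, 271.78)], [(0.66, 336.78, 307.31)]] (array([ 713.3, -301.5,    6.4]), [1.7, 1.7])
mug [[(0.57, 223.5, 155.11)], [(0.97, 318.02, 199.42)]] (array([721.5, 380.5, -13.7]), [8.8, 8.8])
lid [[(0.63, 243.21, 191.18)], [(0.56, 285.82, 196.39)]] (array([588. , 169.6,  92.2]), [1.7, 1.7])
1.7
```

```bash
python3 - <<'E'
import cv2
a=cv2.imread('pics/scene0.png')[120:350,180:460];b=cv2.imread('pics/side0.png')[120:350,190:390]
cv2.imwrite('pics/both0.png',cv2.hconcat([cv2.resize(a,None,fx=1.6,fy=1.6,interpolation=2),cv2.resize(b,(320,368),interpolation=2)]))
E
```

```text
(no output)
```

View pics/both0.png

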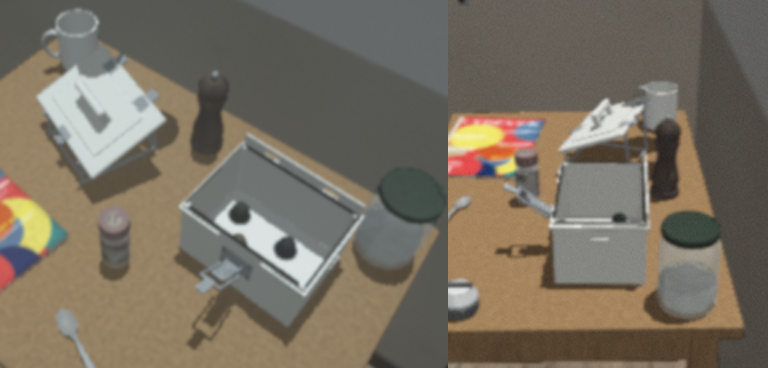

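The scene picture shows the lid tilted on the stand at the upper left, the tub at lower centre with the latch sticking out to the front, the spice jar between them at the front, and the mill behind. Next I fit model poses.

```bash
cat >> h.py <<'E'
from scipy.optimize import least_squares
import json
LID={'lid_handle':(-4,0,36),'keeper':(-83.5,0,5),'claw_left':(85.5,50,5.5),'claw_right':(85.5,-50,5.5),'lid':(0,0,0)}
TUB={'tub':(0,0,0),'slot_left':(75.5,50,126),'slot_right':(75.5,-50,126)}
def obs(names,cams,snap=True):
    out=[]
    for c in cams:
        m=ctrl.camera_model(c); m={k:(v if k!='view' else np.array(v).tolist()) for k,v in m.items()}
        if snap: ctrl.snapshot(c)
        for n in names:
            l=lm(n,c)
            if l and l[0][0]>.35: out.append((n,l[0][1:],m,l[0][0]))
    return out
def px(m,P):
    V=np.array(m['view']); p=V[:3,:3]@P+V[:3,3]
    return np.array([m['fx']*p[0]/-p[2]+m['cx'], m['fy']*p[1]/p[2]+m['cy']])
def fit(O,M,x0,rot,free):
    # residual in mm at the point's depth
    def res(x,full=False):
        r=[]
        for n,uv,m,s in O:
            P=rot(x)@np.array(M[n],float)+np.array([x[0],x[1],x[2] if free else 0])
            o,d=ray(None,uv,m); e=(P-o)-d*((P-o)@d)
            r.append(e)
        return r if full else np.concatenate(r)
    s=least_squares(res,x0,loss='soft_l1',f_scale=3)
    return s.x,[(O[i][0],round(float(np.linalg.norm(e)),1)) for i,e in enumerate(res(s.x,True))]
lidrot=lambda x:R.from_euler('ZY',[x[3],-np.radians(24)]).as_matrix()
tubrot=lambda x:R.from_euler('Z',x[2]).as_matrix()
E
python3 - <<'E'
from h import *
O=obs(LID,['scene','side'])
x,r=fit(O,LID,[590,180,90,-.39],lidrot,True); print(x,r)
L=lidrot(x)
O2=obs(TUB,['scene','side'])
t,r=fit(O2,TUB,[582,-155,-.08],tubrot,False); print(t,r)
h=x[:3]+L@np.array(LID['lid_handle']); print('handle',h)
# tool: z=-lid z, y=lid x or -lid x
for sg in (1,-1):
    T=np.column_stack([np.cross(sg*L[:,0],-L[:,2]),sg*L[:,0],-L[:,2]])
    s=ctrl.sense(); C=R.from_quat(s['eef_rot']); rv=(C.inv()*R.from_matrix(T)).as_rotvec(); print(sg,rv, 'q',s['qpos'])
    tcp=h-L[:,2]*18.7
    for b in (0,100): 
        print(b,C.inv().apply(tcp+L[:,2]*b-s['eef_pos'])/10)
print(s['eef_pos'])
m=ctrl.camera_model('wrist'); V=np.array(m['view']); print('cam',-V[:3,:3].T@V[:3,3],'look',-V[2,:3],m['fx'])
E
```

```text
[ 6.03123122e+02  1.86408536e+02  8.12160691e+01 -3.69842377e-01] [('lid_handle', 10.1), ('keeper', 10.9), ('claw_left', 82.9), ('claw_right', 9.1), ('lid', 2.8), ('lid_handle', 6.8), ('keeper', 12.2), ('claw_left', 10.1), ('claw_right', 6.7)]
[ 5.87052968e+02 -1.52675301e+02 -6.12532947e-02] [('tub', 4.0), ('slot_left', 3.9), ('slot_right', 1.4), ('tub', 238.4), ('slot_left', 9.2), ('slot_right', 0.9)]
handle [586.06356455 193.02221641 112.47675896]
1 [-0.33642189 -0.31455087  1.47996988] q [ 1.08736781e+00  4.80196217e-01  1.59630188e+00  1.12786497e-06
  1.06513173e+00 -4.65902993e-02]
0 [-45.69833226 -22.66208998  13.59120155]
100 [-41.64006582 -22.93472384   4.4557681 ]
-1 [ 0.32028263 -0.34255219 -1.61142433] q [ 1.08736781e+00  4.80196217e-01  1.59630188e+00  1.12786497e-06
  1.06513173e+00 -4.65902993e-02]
0 [-45.69833226 -22.66208998  13.59120155]
100 [-41.64006582 -22.93472384   4.4557681 ]
[274.96618112 588.95629022 231.29831109]
cam [215.36019349 618.28522445 373.95085294] look [ 0.23906654 -0.10981412 -0.96477357] 299.010998465178
```

```bash
cat >> h.py <<'E'
from scipy.spatial.transform import Slerp
def plan(tp,TR,n,claw,sp=None,sR=None):
    s=ctrl.sense(); p=np.array(s['eef_pos'] if sp is None else sp,float); C=R.from_quat(s['eef_rot']) if sR is None else sR
    p0=p.copy(); sl=Slerp([0,1],R.concatenate([C,TR])); S=[];W=[]
    for i in range(1,n+1):
        f=i/n; d=C.inv().apply(p0+(np.array(tp)-p0)*f-p)/10; w=(C.inv()*sl(f)).as_rotvec()
        d=np.round(d,2);w=np.round(w,3); S.append(d.tolist());W.append(w.tolist())
        p=p+C.apply(d*10); C=C*R.from_rotvec(w)
    for k in range(0,n,8):
        print(json.dumps({'claw':[claw]*len(S[k:k+8])}),json.dumps(S[k:k+8]),json.dumps(W[k:k+8]))
    return p,C
def toolR(L): return R.from_matrix(np.column_stack([L[:,1],L[:,0],-L[:,2]]))
E
python3 - <<'E'
from h import *
x=[603,186,81,-.37]; L=lidrot(x)
h=np.array([586,190,112]); plan(h+L[:,2]*120,toolR(L),12,8.5)
E
```

```text
{"claw": [8.5, 8.5, 8.5, 8.5, 8.5, 8.5, 8.5, 8.5]} [[-3.35, -1.94, 0.08], [-3.56, -1.52, 0.12], [-3.72, -1.08, 0.18], [-3.81, -0.61, 0.26], [-3.86, -0.15, 0.35], [-3.83, 0.31, 0.45], [-3.75, 0.77, 0.56], [-3.62, 1.2, 0.69]] [[-0.028, -0.026, 0.123], [-0.028, -0.026, 0.124], [-0.028, -0.027, 0.123], [-0.028, -0.026, 0.123], [-0.028, -0.026, 0.124], [-0.028, -0.026, 0.123], [-0.028, -0.026, 0.123], [-0.028, -0.027, 0.124]]
{"claw": [8.5, 8.5, 8.5, 8.5]} [[-3.42, 1.62, 0.82], [-3.17, 2.01, 0.96], [-2.88, 2.34, 1.1], [-2.54, 2.65, 1.24]] [[-0.028, -0.026, 0.123], [-0.028, -0.026, 0.123], [-0.028, -0.026, 0.124], [-0.028, -0.026, 0.123]]
```

Request:
{"api": "carry_out", "payload": {
  "claw": [8.5, 8.5, 8.5, 8.5, 8.5, 8.5, 8.5, 8.5],
  "slide": [
    [-3.35, -1.94, 0.08],
    [-3.56, -1.52, 0.12],
    [-3.72, -1.08, 0.18],
    [-3.81, -0.61, 0.26],
    [-3.86, -0.15, 0.35],
    [-3.83, 0.31, 0.45],
    [-3.75, 0.77, 0.56],
    [-3.62, 1.2, 0.69]
  ],
  "rotation": [
    [-0.028, -0.026, 0.123],
    [-0.028, -0.026, 0.124],
    [-0.028, -0.027, 0.123],
    [-0.028, -0.026, 0.123],
    [-0.028, -0.026, 0.124],
    [-0.028, -0.026, 0.123],
    [-0.028, -0.026, 0.123],
    [-0.028, -0.027, 0.124]
  ]
}}

```text
time: 3.7
eef_pos: [452.6, 333.7, 225.1]
eef_rot: [0.651, 0.745, 0.083, 0.122]
ft_force: [0.9, -0.2, 0.2]
finger_gap: 85.1
grip_force: 0.0
```

Request:
{"api": "carry_out", "payload": {
  "claw": [8.5, 8.5, 8.5, 8.5, 8.5],
  "slide": [
    [-3.42, 1.62, 0.82],
    [-3.17, 2.01, 0.96],
    [-2.88, 2.34, 1.1],
    [-2.54, 2.65, 1.24],
    [0, 0, 0]
  ],
  "rotation": [
    [-0.028, -0.026, 0.123],
    [-0.028, -0.026, 0.123],
    [-0.028, -0.026, 0.124],
    [-0.028, -0.026, 0.123],
    [0, 0, 0]
  ]
}}

```text
time: 4.32
eef_pos: [541.2, 206.2, 221.5]
eef_rot: [0.808, 0.551, 0.117, 0.172]
ft_force: [-0.0, 0.1, -0.8]
finger_gap: 84.6
grip_force: 0.0
```

```bash
python3 - <<'E'
from h import *
s=ctrl.sense(); print(s['time'],s['eef_pos'],s['qpos'])
im=ctrl.snapshot('wrist').copy()
O=obs(LID,['wrist'],False)+obs(LID,['scene','side'])
for o in O: print(o[0],np.round(o[1]),o[3])
json.dump(O,open('lidobs.json','w'))
for sub in (O,[o for o in O if o[2]['fx']<310]):
    x,r=fit(sub,LID,[595,183,85,-.38],lidrot,True); print(x,r)
x,r=fit(O,LID,[595,183,85,-.38],lidrot,True)
for n in LID:
    q=proj('wrist',x[:3]+lidrot(x)@np.array(LID[n])); cv2.circle(im,tuple(int(v) for v in q),3,(255,0,0),1)
cv2.imwrite('pics/w1.png',im[:,:,::-1])
E
```

```text
4.325 [541.15390689 206.18524809 221.49158824] [ 0.51463347  0.29623573  2.02589028 -0.56953444  0.62445571  1.32206886]
lid_handle [278. 193.] 0.75
keeper [196. 189.] 0.98
claw_left [374. 137.] 0.61
claw_right [362. 234.] 0.97
lid [364. 232.] 0.59
lid_handle [235. 180.] 0.82
claw_left [261. 155.] 0.96
claw_right [277. 177.] 0.84
lid [245. 191.] 0.9
lid_handle [285. 187.] 0.71
keeper [268. 199.] 0.94
claw_left [315. 185.] 0.56
claw_right [308. 194.] 0.67
lid [287. 197.] 0.57
[ 6.03763833e+02  1.85478048e+02  8.56269737e+01 -3.78170340e-01] [('lid_handle', 3.6), ('keeper', 0.5), ('claw_left', 2.4), ('claw_right', 3.9), ('lid', 90.6), ('lid_handle', 2.3), ('claw_left', 7.6), ('claw_right', 1.0), ('lid', 14.4), ('lid_handle', 1.3), ('keeper', 8.0), ('claw_left', 7.3), ('claw_right', 3.9), ('lid', 9.8)]
[ 6.03943267e+02  1.88409044e+02  9.12460285e+01 -3.73994985e-01] [('lid_handle', 2.2), ('keeper', 0.8), ('claw_left', 1.7), ('claw_right', 4.8), ('lid', 88.2)]
```

View pics/w1.png

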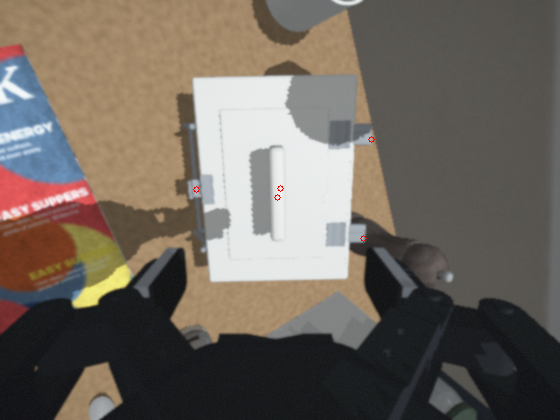

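The wrist picture shows the lid with corners near (194,78), (356,75), (211,282), (347,279), the handle bar from (277,147) to (278,240), claw tips at (373,134) and (366,234). The mill stands just behind the right claw. I refit with these points.

```bash
python3 - <<'E'
from h import *
m=json.load(open('lidobs.json'))[0][2]
im=cv2.imread('pics/w1.png'); 
M=dict(LID); M.update(c1=(-80,103,8),c2=(70,103,8),c3=(-80,-103,8),c4=(70,-103,8),h1=(-4,43,44),h2=(-4,-43,44))
W=[('c1',(194,78)),('c2',(356,75)),('c3',(211,282)),('c4',(347,279)),('h1',(277,147)),('h2',(278,241)),('claw_left',(373,134)),('claw_right',(366,234)),('keeper',(196,189))]
O=[(n,uv,m,1) for n,uv in W]
print(fit(O,M,[604,186,86,-.38],lidrot,True))
rp=lambda x:R.from_euler('ZYX',[x[3],-x[4],x[5]]).as_matrix()
x,r=fit(O,M,[604,186,86,-.38,.42,0],rp,True);print(x,r)
# pitch fixed with handle z; combined with other cams
E
```

```text
(array([ 6.07208231e+02,  1.85888231e+02,  8.23684507e+01, -3.50870635e-01]), [('c1', 1.9), ('c2', 2.2), ('c3', 1.7), ('c4', 0.9), ('h1', 0.5), ('h2', 1.7), ('claw_left', 1.9), ('claw_right', 2.1), ('keeper', 2.6)])
[ 6.07452315e+02  1.85717314e+02  8.19031865e+01 -3.49113601e-01
  4.34003065e-01 -1.29708460e-02] [('c1', 1.4), ('c2', 1.8), ('c3', 1.5), ('c4', 1.7), ('h1', 0.4), ('h2', 1.0), ('claw_left', 1.9), ('claw_right', 1.6), ('keeper', 3.1)]
```

```bash
python3 - <<'E'
from h import *
x=[607.2,185.9,82.2,-.352]; L=lidrot(x)
h=np.array(x[:3])+L@np.array(LID['lid_handle']); g=h-L[:,2]*18; print(h,g)
p,C=plan(g+L[:,2]*60,toolR(L),5,8.5); plan(g,toolR(L),3,8.5,p,C)
E
```

```text
[590.02516053 192.20826092 113.4606899 ] [596.89751736 189.68406731  97.01687167]
{"claw": [8.5, 8.5, 8.5, 8.5, 8.5]} [[0.06, 0.07, 1.56], [0.06, 0.06, 1.55], [0.06, 0.07, 1.56], [0.06, 0.07, 1.56], [0.05, 0.06, 1.56]] [[-0.0, 0.001, -0.003], [-0.0, 0.002, -0.004], [-0.0, 0.001, -0.003], [-0.0, 0.002, -0.003], [-0.0, 0.001, -0.003]]
{"claw": [8.5, 8.5, 8.5]} [[-0.0, 0.0, 2.0], [-0.0, 0.0, 2.0], [-0.0, 0.01, 2.0]] [[-0.0, -0.0, -0.0], [-0.0, -0.0, -0.0], [-0.0, -0.0, -0.0]]
```

Request:
{"api": "carry_out", "payload": {
  "claw": [8.5, 8.5, 8.5, 8.5, 8.5, 8.5, 8.5, 8.5],
  "slide": [
    [0.15, 0.16, 2.6],
    [0.14, 0.17, 2.6],
    [0, 0, 2.6],
    [0, 0, 2],
    [0, 0, 2],
    [0, 0, 1],
    [0, 0, 1],
    [0, 0, 0]
  ],
  "rotation": [
    [0, 0.004, -0.008],
    [0, 0.003, -0.008],
    [0, 0, 0],
    [0, 0, 0],
    [0, 0, 0],
    [0, 0, 0],
    [0, 0, 0],
    [0, 0, 0]
  ],
  "newtons": 60
}}

```text
time: 6.22
eef_pos: [596.9, 189.6, 96.5]
eef_rot: [0.802, 0.56, 0.119, 0.17]
ft_force: [0.3, -0.5, 0.5]
finger_gap: 85.0
grip_force: 0.0
```

Request:
{"api": "carry_out", "payload": {
  "claw": [5, 2, 0, 0, 0, 0],
  "slide": [
    [0, 0, 0],
    [0, 0, 0],
    [0, 0, 0],
    [0, 0, 0],
    [0, 0, 0],
    [0, 0, 0]
  ],
  "rotation": [
    [0, 0, 0],
    [0, 0, 0],
    [0, 0, 0],
    [0, 0, 0],
    [0, 0, 0],
    [0, 0, 0]
  ],
  "newtons": 60
}}

```text
time: 6.98
eef_pos: [596.9, 189.8, 97.0]
eef_rot: [0.802, 0.56, 0.119, 0.17]
ft_force: [-3.0, 0.5, 6.2]
finger_gap: 13.0
grip_force: 61.0
```

```bash
python3 - <<'E'
from h import *
x=[607.2,185.9,82.2,-.352]; L=lidrot(x); s=ctrl.sense()
g=np.array(s['eef_pos']); C0=R.from_quat(s['eef_rot'])
p=g-C0.apply([0,0,110.]); 
T=tubrot([0,0,-.065]); t=np.array([585,-153,0])+T@[-40,0,265]; TR=toolR(T)
print(p,t,np.degrees((C0.inv()*TR).magnitude()))
plan(t,TR,8,8.5,p,C0)
E
```

```text
[554.9039324  205.23497882 197.4911822 ] [ 545.08447025 -150.40183045  265.        ] 29.015398298254155
{"claw": [8.5, 8.5, 8.5, 8.5, 8.5, 8.5, 8.5, 8.5]} [[-4.21, 1.64, -0.2], [-4.27, 1.48, -0.3], [-4.32, 1.3, -0.41], [-4.35, 1.13, -0.51], [-4.39, 0.94, -0.6], [-4.41, 0.76, -0.67], [-4.43, 0.56, -0.74], [-4.44, 0.36, -0.79]] [[0.052, 0.007, -0.035], [0.052, 0.008, -0.036], [0.052, 0.007, -0.035], [0.052, 0.008, -0.036], [0.052, 0.007, -0.035], [0.052, 0.008, -0.035], [0.052, 0.007, -0.036], [0.052, 0.008, -0.035]]
```

Request:
{"api": "carry_out", "payload": {
  "claw": [8.5, 8.5, 8.5, 8.5, 8.5, 8.5, 8.5],
  "slide": [
    [0, 0, 0],
    [0, 0, 0],
    [0, 0, -1],
    [0, 0, -2],
    [0, 0, -2.5],
    [0, 0, -3],
    [0, 0, -2.5]
  ],
  "rotation": [
    [0, 0, 0],
    [0, 0, 0],
    [0, 0, 0],
    [0, 0, 0],
    [0, 0, 0],
    [0, 0, 0],
    [0, 0, 0]
  ]
}}

```text
time: 7.85
eef_pos: [554.2, 205.5, 198.9]
eef_rot: [0.802, 0.56, 0.119, 0.17]
ft_force: [0.6, -0.3, 0.3]
finger_gap: 85.0
grip_force: 0.0
```

Request:
{"api": "carry_out", "payload": {
  "claw": [8.5, 8.5, 8.5, 8.5, 8.5, 8.5, 8.5, 8.5],
  "slide": [
    [-4.21, 1.64, -0.2],
    [-4.27, 1.48, -0.3],
    [-4.32, 1.3, -0.41],
    [-4.35, 1.13, -0.51],
    [-4.39, 0.94, -0.6],
    [-4.41, 0.76, -0.67],
    [-4.43, 0.56, -0.74],
    [-4.44, 0.36, -0.79]
  ],
  "rotation": [
    [0.052, 0.007, -0.035],
    [0.052, 0.008, -0.036],
    [0.052, 0.007, -0.035],
    [0.052, 0.008, -0.036],
    [0.052, 0.007, -0.035],
    [0.052, 0.008, -0.035],
    [0.052, 0.007, -0.036],
    [0.052, 0.008, -0.035]
  ]
}}

```text
time: 8.85
eef_pos: [543.9, -148.2, 265.7]
eef_rot: [0.73, 0.683, 0.001, 0.001]
ft_force: [0.5, 0.0, -1.0]
finger_gap: 85.1
grip_force: 0.0
```

```bash
python3 - <<'E'
from h import *
ctrl.snapshot('side')
s=ctrl.sense(); print(s['time'],s['eef_pos'],s['eef_rot'],np.abs(s['dq']).max())
m=ctrl.camera_model('wrist'); im=ctrl.snapshot('wrist').copy()
cv2.imwrite('pics/w2.png',im[:,:,::-1]); cv2.imwrite('pics/w2b.png',cv2.resize(im,(800,600),interpolation=2)[:,:,::-1])
O=obs(list(TUB)+['lever_tip','bail_bar','bail_tab'],['wrist'],False)
json.dump(O,open('tubobs.json','w'))
for o in O: print(o[0],np.round(o[1]),o[3])
E
```

```text
8.9 [ 545.07681006 -153.05022301  266.65997503] [7.29820728e-01 6.83637472e-01 7.60982481e-05 1.22732612e-03] 0.1570912254841151
tub [303. 169.] 0.73
slot_left [396. 133.] 0.67
slot_right [390. 236.] 0.86
lever_tip [195. 184.] 0.91
bail_bar [170. 186.] 0.94
bail_tab [158. 189.] 0.87
```

View pics/w2b.png

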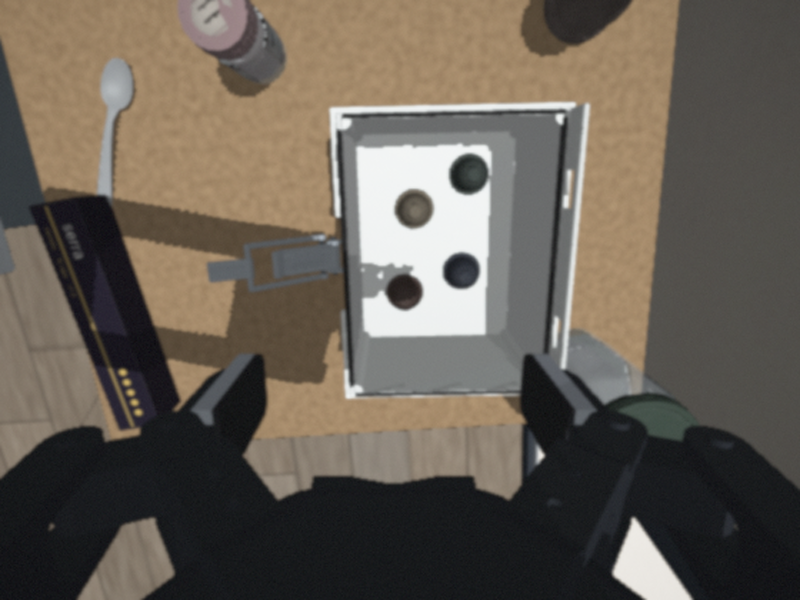

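The wrist picture (shown at 800x600) has the tub's front top corners at about (331,108) and (347,397), the back rim's top left corner at (589,105), the slots as pale strips at (569,188) and (555,332), and the latch out to the front with the tab at (225,271). The arm was still settling, so I take a second picture at rest and fit.

```bash
python3 - <<'E'
from h import *
s=ctrl.sense(); print(s['time'],s['eef_pos'],np.abs(s['dq']).max())
m=ctrl.camera_model('wrist'); m={k:(v if k!='view' else np.array(v).tolist()) for k,v in m.items()}
im=ctrl.snapshot('wrist').copy(); json.dump([s['eef_pos'].tolist() if hasattr(s['eef_pos'],'tolist') else s['eef_pos'],m],open('w3.json','w'),default=list)
cv2.imwrite('pics/w3.png',im[:,:,::-1])
O=obs(list(TUB)+['lever_tip','bail_bar','bail_tab'],['wrist'],False)
for o in O: print(o[0],np.round(o[1],1),o[3])
crop=im[60:300,130:430]; cv2.imwrite('pics/w3c.png',cv2.resize(crop,None,fx=2.5,fy=2.5,interpolation=2)[:,:,::-1])
print(ctrl.sense()['eef_pos'])
E
```

```text
9.25 [ 543.90811603 -145.98492905  264.63018909] 0.006322106483937746
tub [308.2 175.7] 0.59
slot_left [400.1 140.1] 0.65
slot_right [392.  241.6] 0.84
lever_tip [199.5 190.6] 0.64
bail_bar [174.9 195.5] 0.67
bail_tab [159.3 198.2] 0.74
[ 544.19141969 -146.96515367  264.59347088]
```

View pics/w3c.png

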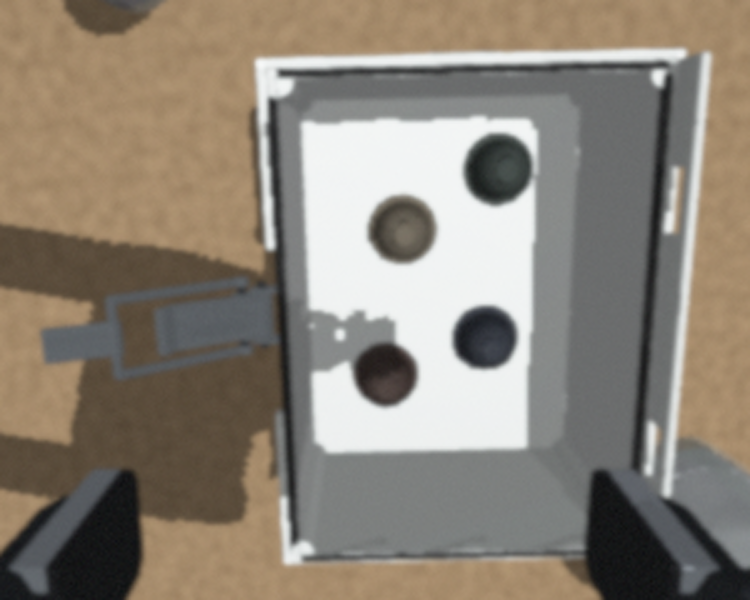

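```bash
python3 - <<'E'
from h import *
p,m=json.load(open('w3.json'))
M=dict(TUB); M.update(c1=(-75,100,120),c3=(-75,-100,120),rl=(77.2,100,140),sl1=(75.5,62,126),sl2=(75.5,38,126),sr1=(75.5,-38,126),sr2=(75.5,-62,126))
cc={'c1':(257,60),'c3':(285,563),'rl':(711,54),'sl1':(677,166),'sl2':(669,234),'sr1':(655,421),'sr2':(648,475)}
O=[(n,(130+u/2.5-.3,60+v/2.5-.3),m,1) for n,(u,v) in cc.items()]
print(fit(O,M,[587,-152,-.06],tubrot,False))
# free height
def rot(x): return R.from_euler('Z',x[3]).as_matrix()
x,r=fit(O,M,[587,-152,0,-.06],rot,True);print(x,r)
E
```

```text
(array([ 5.84792715e+02, -1.48379055e+02, -4.96984823e-02]), [('c1', 1.8), ('c3', 1.0), ('rl', 1.9), ('sl1', 0.3), ('sl2', 0.9), ('sr1', 1.2), ('sr2', 1.5)])
[ 5.84668689e+02 -1.48289899e+02  5.23075928e-01 -4.95817929e-02] [('c1', 1.5), ('c3', 0.8), ('rl', 2.0), ('sl1', 0.3), ('sl2', 1.0), ('sr1', 1.2), ('sr2', 1.6)]
```

```bash
python3 - <<'E'
from h import *
old=cv2.cvtColor(cv2.imread('pics/w3.png'),cv2.COLOR_BGR2GRAY).astype(np.float32)
for i in range(3):
    s=ctrl.sense(); V=np.array(ctrl.camera_model('wrist')['view']); im=ctrl.snapshot('wrist')
    g=cv2.cvtColor(im,cv2.COLOR_RGB2GRAY).astype(np.float32)
    print(s['time'],np.round(s['eef_pos'],1),np.round(s['eef_rot'],4),np.round(-V[:3,:3].T@V[:3,3],1),cv2.phaseCorrelate(old[60:240,130:430],g[60:240,130:430]),np.abs(s['dq']).max())
_,m=json.load(open('w3.json'));V=np.array(m['view']);print(np.round(-V[:3,:3].T@V[:3,3],1))
E
```

```text
9.6 [ 544.2 -147.   264.6] [7.306e-01 6.828e-01 6.000e-04 1.500e-03] [548.6 -79.4 407.2] ((-0.3941393057823177, -0.8638710046030695), 1.0097739164564346) 0.0036997488403964006
9.65 [ 544.2 -147.   264.6] [7.307e-01 6.827e-01 6.000e-04 1.400e-03] [548.6 -79.5 407.2] ((-0.3912716663813569, -0.9004107208507719), 0.9931945184778285) 0.0021945598771670434
9.7 [ 544.2 -147.1  264.6] [7.307e-01 6.827e-01 6.000e-04 1.400e-03] [548.7 -79.6 407.2] ((-0.41587435115485505, -0.9384362098919752), 0.9849965115299931) 0.0023132852383053264
[548.3 -78.5 407.2]
```

```bash
python3 - <<'E'
from h import *
x=[607.2,185.9,82.2,-.352]; L=lidrot(x)
h=np.array(x[:3])+L@np.array(LID['lid_handle']); g=h-L[:,2]*18
p,C=plan(g+L[:,2]*100,toolR(L),8,8.5)
E
```

```text
{"claw": [8.5, 8.5, 8.5, 8.5, 8.5, 8.5, 8.5, 8.5]} [[4.39, -0.12, 0.95], [4.39, -0.32, 0.9], [4.38, -0.52, 0.85], [4.36, -0.72, 0.79], [4.34, -0.9, 0.71], [4.32, -1.1, 0.63], [4.27, -1.27, 0.53], [4.23, -1.44, 0.44]] [[-0.052, -0.007, 0.035], [-0.051, -0.008, 0.035], [-0.052, -0.007, 0.035], [-0.052, -0.007, 0.035], [-0.051, -0.008, 0.035], [-0.052, -0.007, 0.035], [-0.051, -0.007, 0.035], [-0.052, -0.008, 0.035]]
```

Request:
{"api": "carry_out", "payload": {
  "claw": [8.5, 8.5, 8.5, 8.5, 8.5, 8.5, 8.5, 8.5],
  "slide": [
    [4.39, -0.12, 0.95],
    [4.39, -0.32, 0.9],
    [4.38, -0.52, 0.85],
    [4.36, -0.72, 0.79],
    [4.34, -0.9, 0.71],
    [4.32, -1.1, 0.63],
    [4.27, -1.27, 0.53],
    [4.23, -1.44, 0.44]
  ],
  "rotation": [
    [-0.052, -0.007, 0.035],
    [-0.051, -0.008, 0.035],
    [-0.052, -0.007, 0.035],
    [-0.052, -0.007, 0.035],
    [-0.051, -0.008, 0.035],
    [-0.052, -0.007, 0.035],
    [-0.051, -0.007, 0.035],
    [-0.052, -0.008, 0.035]
  ]
}}

```text
time: 10.75
eef_pos: [558.6, 200.8, 189.2]
eef_rot: [0.802, 0.561, 0.118, 0.169]
ft_force: [0.1, -0.5, 0.9]
finger_gap: 84.8
grip_force: 0.0
```

Request:
{"api": "carry_out", "payload": {
  "claw": [8.5, 8.5, 8.5],
  "slide": [
    [0, 0, 0],
    [0, 0, 0],
    [0, 0, 0]
  ],
  "rotation": [
    [0, 0, 0],
    [0, 0, 0],
    [0, 0, 0]
  ]
}}

```text
time: 11.12
eef_pos: [558.9, 198.2, 189.5]
eef_rot: [0.802, 0.561, 0.117, 0.169]
ft_force: [-0.2, -0.3, -0.1]
finger_gap: 85.0
grip_force: 0.0
```

```bash
python3 - <<'E'
from h import *
x=[607.2,185.9,82.2,-.352]; L=lidrot(x)
h=np.array(x[:3])+L@np.array(LID['lid_handle']); g=h-L[:,2]*18
s=ctrl.sense();print(s['time'],s['eef_pos'])
plan(g,toolR(L),5,8.5)
im=ctrl.snapshot('wrist').copy(); cv2.imwrite('pics/w4.png',im[:,:,::-1])
M={'c1':(-80,103,8),'c2':(70,103,8),'c3':(-80,-103,8),'c4':(70,-103,8)}
for n,q in M.items():
    u=proj('wrist',np.array(x[:3])+L@np.array(q)); print(n,u)
E
```

```text
11.125 [558.88609112 198.19424309 189.54514514]
{"claw": [8.5, 8.5, 8.5, 8.5, 8.5]} [[0.1, -0.04, 2.0], [0.11, -0.03, 2.01], [0.1, -0.05, 2.0], [0.11, -0.04, 2.01], [0.1, -0.04, 2.0]] [[-0.001, 0.0, 0.0], [-0.001, 0.0, 0.001], [-0.001, 0.001, 0.0], [-0.001, -0.0, 0.001], [-0.001, 0.0, 0.0]]
c1 [175.29350521  67.54521793]
c2 [367.3900514   67.68661964]
c3 [193.70752009 299.52275216]
c4 [349.78887448 300.0383655 ]
```

Settled about 5 mm short sideways; now correct that, descend and grip, then lift and travel.

Request:
{"api": "carry_out", "payload": {
  "claw": [8.5, 8.5, 8.5, 8.5, 8.5, 8.5, 8.5, 8.5],
  "slide": [
    [0.26, -0.1, 2],
    [0.26, -0.1, 2.3],
    [0, 0, 2.2],
    [0, 0, 1.8],
    [0, 0, 1.1],
    [0, 0, 0.6],
    [0, 0, 0],
    [0, 0, 0]
  ],
  "rotation": [
    [-0.003, 0, 0.001],
    [-0.002, 0.001, 0.001],
    [0, 0, 0],
    [0, 0, 0],
    [0, 0, 0],
    [0, 0, 0],
    [0, 0, 0],
    [0, 0, 0]
  ]
}}

```text
time: 12.18
eef_pos: [596.8, 190.9, 97.5]
eef_rot: [0.802, 0.56, 0.119, 0.17]
ft_force: [-0.7, 0.0, -0.4]
finger_gap: 85.2
grip_force: 0.0
```

Request:
{"api": "carry_out", "payload": {
  "claw": [5, 2, 0, 0, 0, 0],
  "slide": [
    [0, 0, 0],
    [0, 0, 0],
    [0, 0, 0],
    [0, 0, 0],
    [0, 0, 0],
    [0, 0, 0]
  ],
  "rotation": [
    [0, 0, 0],
    [0, 0, 0],
    [0, 0, 0],
    [0, 0, 0],
    [0, 0, 0],
    [0, 0, 0]
  ],
  "newtons": 100
}}

```text
time: 12.92
eef_pos: [597.1, 190.9, 97.4]
eef_rot: [0.802, 0.56, 0.119, 0.17]
ft_force: [1.4, -0.4, 5.2]
finger_gap: 12.0
grip_force: 97.5
```

Request:
{"api": "carry_out", "payload": {
  "claw": [0, 0, 0, 0, 0, 0, 0],
  "slide": [
    [0, 0, -1],
    [0, 0, -2],
    [0, 0, -2.5],
    [0, 0, -3],
    [0, 0, -3],
    [0, 0, -2],
    [0, 0, -1]
  ],
  "rotation": [
    [0, 0, 0],
    [0, 0, 0],
    [0, 0, 0],
    [0, 0, 0],
    [0, 0, 0],
    [0, 0, 0],
    [0, 0, 0]
  ]
}}

```text
time: 13.8
eef_pos: [540.7, 211.4, 230.5]
eef_rot: [0.802, 0.56, 0.119, 0.17]
ft_force: [-0.5, -0.0, -2.3]
finger_gap: 12.3
grip_force: 98.0
```

```bash
python3 - <<'E'
from h import *
ctrl.snapshot('side');ctrl.snapshot('side')
s=ctrl.sense(); print(s['time'],s['eef_pos'],s['eef_rot'],s['ft_force'],np.abs(s['dq']).max())
m=ctrl.camera_model('wrist'); m={k:(v if k!='view' else np.array(v).tolist()) for k,v in m.items()}
im=ctrl.snapshot('wrist').copy(); json.dump([list(map(float,s['eef_pos'])),list(map(float,s['eef_rot'])),m],open('w5.json','w'))
cv2.imwrite('pics/w5.png',im[:,:,::-1]);cv2.imwrite('pics/w5c.png',cv2.resize(im[:340,120:440],None,fx=1.75,fy=1.75,interpolation=2)[:,:,::-1])
E
```

```text
13.9 [541.13592936 211.31890867 230.20402016] [0.80166867 0.56041673 0.11944315 0.17027558] [-0.59283184  0.54554911 -3.42213036] 0.02795807210293529
```

View pics/w5c.png

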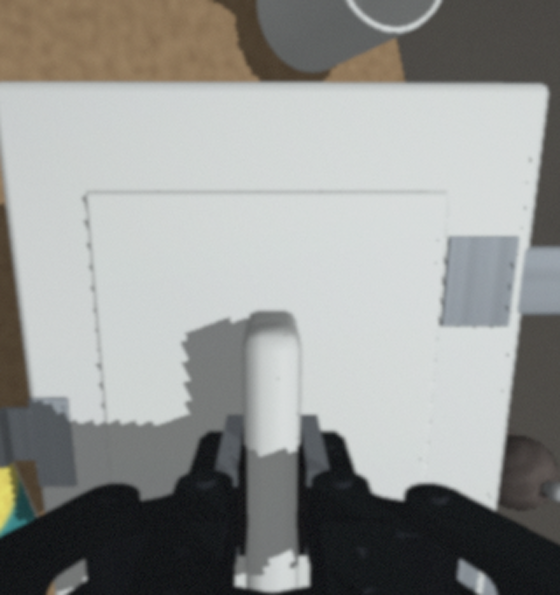

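```bash
python3 - <<'E'
from h import *
p,q,m=json.load(open('w5.json')); C=R.from_quat(q); p=np.array(p)
g=cv2.cvtColor(cv2.imread('pics/w5.png'),cv2.COLOR_BGR2GRAY)
print(g[160,410:475].tolist()); print(g[36:60,300].tolist()); print(g[130:190,425].tolist())
M={'bl':(70,103,8),'fl':(-80,103,8),'ca':(72,60,7.7),'cb':(72,40,7.7),'h':(-4,43,44),'kb1':(-76,9,8),'kb2':(-76,-9,8)}
O={'bl':(434,49),'fl':(119.5,48),'ca':(421,141.7),'cb':(421,178.5),'h':(276,178.9)}
B=np.column_stack([(0,1,0),(1,0,0),(0,0,-1)]).astype(float)  # lid axes->tool
def res(x):
    r=[]
    for n,uv in O.items():
        Pt=x[:3]+R.from_rotvec([x[3],x[4],x[5]]).apply(B@np.array(M[n])); e=px(m,p+C.apply(Pt))-uv; r+=list(e*(.4 if n=='h' else 1))
    return np.array(r+list(np.array(x[3:])*100)+[(x[1]-4)*2])
x0=[0,4,17.5,0,0,0]
s=least_squares(res,x0,loss='soft_l1'); print(s.x.round(3),res(s.x).round(1))
for n,P in {**M,'tip1':(85.5,60,7.7),'tip2':(85.5,40,7.7)}.items(): print(n,px(m,p+C.apply(s.x[:3]+R.from_rotvec(s.x[3:]).apply(B@np.array(P)))).round(1))
E
```

```text
[152, 152, 161, 178, 200, 213, 211, 194, 171, 156, 153, 150, 151, 150, 152, 152, 152, 154, 153, 152, 153, 153, 153, 152, 152, 152, 153, 151, 153, 152, 152, 152, 154, 153, 153, 154, 154, 153, 155, 155, 148, 127, 96, 75, 75, 75, 76, 74, 74, 77, 74, 75, 76, 74, 74, 75, 73, 73, 74, 75, 76, 74, 73, 75, 72]
[96, 97, 97, 95, 89, 77, 68, 66, 68, 78, 112, 155, 183, 194, 198, 205, 209, 213, 213, 213, 214, 213, 213, 213]
[82, 82, 80, 78, 77, 78, 76, 75, 74, 80, 100, 124, 142, 153, 160, 161, 160, 161, 161, 161, 161, 160, 158, 157, 154, 153, 152, 150, 150, 151, 152, 152, 153, 155, 155, 154, 152, 155, 154, 153, 155, 152, 153, 151, 149, 148, 145, 142, 130, 111, 87, 79, 76, 75, 76, 74, 74, 74, 74, 75]
[-1.5670e+00  4.7390e+00  2.2409e+01 -9.0000e-03 -2.0000e-03  7.0000e-03] [-1.3  0.1 -0.2 -0.5  3.4 -0.8 -1.7  0.7  0.1  3.1 -0.9 -0.2  0.7  1.5]
bl [432.7  49.1]
fl [119.3  47.5]
ca [424.4 140.9]
cb [419.3 179.2]
h [276.4 186.7]
kb1 [147.9 231.7]
kb2 [151.1 261.1]
tip1 [450.7 141.1]
tip2 [444.8 179.4]
```

```bash
python3 - <<'E'
from h import *
p,q,m=json.load(open('w5.json')); C=R.from_quat(q); p=np.array(p)
g=cv2.cvtColor(cv2.imread('pics/w5.png'),cv2.COLOR_BGR2GRAY).astype(float)
for r in (60,100,130,200): 
    d=np.abs(np.gradient(g[r])); print(r,[int(i) for i in np.where(d>18)[0] if i<180 or i>400],)
B=np.column_stack([(0,1,0),(1,0,0),(0,0,-1)]).astype(float)
print(g[60,100:150].astype(int).tolist());print(g[60,415:450].astype(int).tolist());print(g[165:200,276].astype(int).tolist())
E
```

```text
60 [431, 432, 433, 434]
100 [6, 7, 8, 15, 16, 122, 426, 427, 428, 429]
130 [57, 58, 59, 124, 125, 126, 422, 423, 424, 425]
200 [49, 64, 70, 74, 133, 134, 135, 413, 414, 415, 416]
[122, 123, 122, 123, 127, 126, 126, 126, 125, 124, 123, 122, 119, 118, 121, 126, 141, 159, 177, 193, 200, 204, 202, 203, 203, 203, 203, 204, 203, 204, 203, 203, 203, 204, 203, 204, 204, 203, 204, 204, 204, 205, 204, 203, 204, 204, 204, 204, 205, 206]
[215, 216, 216, 217, 216, 217, 217, 215, 216, 216, 216, 216, 215, 215, 215, 209, 197, 161, 112, 81, 74, 74, 75, 73, 73, 74, 76, 73, 75, 75, 74, 74, 73, 74, 75]
[215, 214, 216, 214, 213, 215, 215, 213, 214, 214, 211, 202, 176, 140, 118, 116, 118, 117, 115, 113, 113, 119, 129, 141, 155, 167, 178, 187, 194, 197, 199, 201, 203, 207, 209]
```

```bash
python3 - <<'E'
from h import *
p,q,m=json.load(open('w5.json')); C=R.from_quat(q); p=np.array(p)
M={'bl':(69.5,103,8),'fl':(-80.5,103,8),'ca':(74,60,7.7),'cb':(74,40,7.7),'h':(-4,43,44),'hb':(-4,43,28),'tip':(85.5,50,7.5),'bm':(69.5,-5,8)}
O={'bl':(434.2,47.3),'fl':(115.4,47),'ca':(425,140.8),'cb':(425,179.2),'h':(276,188),'hb':(276,177.5),'tip':(451.3,160)}
B=np.column_stack([(0,1,0),(1,0,0),(0,0,-1)]).astype(float)
def res(x):
    r=[]
    for n,uv in O.items():
        Pt=x[:3]+R.from_rotvec(x[3:]).apply(B@np.array(M[n])); e=px(m,p+C.apply(Pt))-uv
        if n in('ca','cb'): e[0]=0
        r+=list(e)
    return np.array(r+list(np.array(x[3:])*60))
s=least_squares(res,[0,4,17.5,0,0,0],loss='soft_l1'); print(s.x.round(3),res(s.x).round(1))
E
```

```text
[-1.4580e+00  4.9330e+00  1.9663e+01 -1.3000e-02 -5.0000e-03  3.0000e-03] [-0.  -0.6  0.1 -0.2  0.  -0.4  0.   0.3  0.  -0.4  0.3  2.8 -0.6  0.3
 -0.8 -0.3  0.2]
```

```bash
cat >> h.py <<'E'
B=np.column_stack([(0,1,0),(1,0,0),(0,0,-1)]).astype(float)
TUBP=np.array([584.8,-148.4,-.05]); OFF=np.array([-1.46,4.93,19.3]); DR=R.from_rotvec([-.013,-.005,.003])
def tcp_for(tx,tz,deg,dy=0):
    """tool pose that puts the lid's claw-tip middle at tub (tx,dy,tz), front up by deg"""
    T=R.from_euler('Z',TUBP[2]); Rl=T*R.from_euler('Y',np.radians(deg))
    o=np.array([TUBP[0],TUBP[1],0])+T.apply([tx,dy,tz])-Rl.apply([85.5,0,5.5])
    C=Rl*(DR*R.from_matrix(B)).inv() if False else Rl*R.from_matrix(B).inv()*DR.inv()
    return o-C.apply(OFF),C
def tip_now():
    s=ctrl.sense(); C=R.from_quat(s['eef_rot']); Rl=C*DR*R.from_matrix(B)
    P=np.array(s['eef_pos'])+C.apply(OFF)+Rl.apply([85.5,0,5.5])
    T=R.from_euler('Z',TUBP[2]); e=(T.inv()*Rl).as_euler('ZYX',degrees=True)
    return s['time'],T.inv().apply(P-[TUBP[0],TUBP[1],0]).round(1),e.round(2),np.round(s['ft_force'],1),np.round(s['finger_gap'],1)
E
python3 - <<'E'
from h import *
print(tip_now())
p,C=tcp_for(50,220,8); print(p,C.as_quat()); plan(p,C,12,0)
E
```

```text
(13.95, array([ 21.7, 329.3, 254.6]), array([-17.41, -24.73,  -0.21]), array([-1. ,  0.4, -2.3]), np.float64(12.4))
[ 547.53918439 -145.18481217  246.28555784] [-0.72153869 -0.688159    0.05066176  0.05703065]
{"claw": [0, 0, 0, 0, 0, 0, 0, 0]} [[-2.77, 1.03, 0.31], [-2.8, 0.98, 0.24], [-2.82, 0.92, 0.2], [-2.84, 0.85, 0.13], [-2.87, 0.79, 0.1], [-2.88, 0.71, 0.04], [-2.9, 0.65, 0.0], [-2.92, 0.57, -0.04]] [[0.047, 0.004, -0.025], [0.048, 0.004, -0.026], [0.047, 0.004, -0.025], [0.047, 0.003, -0.025], [0.047, 0.004, -0.025], [0.048, 0.004, -0.026], [0.047, 0.004, -0.025], [0.047, 0.004, -0.025]]
{"claw": [0, 0, 0, 0]} [[-2.93, 0.49, -0.08], [-2.94, 0.41, -0.11], [-2.95, 0.34, -0.13], [-2.96, 0.25, -0.16]] [[0.048, 0.004, -0.026], [0.047, 0.003, -0.025], [0.047, 0.004, -0.025], [0.048, 0.004, -0.026]]
```

Request:
{"api": "carry_out", "payload": {
  "claw": [0, 0, 0, 0, 0, 0, 0, 0],
  "slide": [
    [-2.77, 1.03, 0.31],
    [-2.8, 0.98, 0.24],
    [-2.82, 0.92, 0.2],
    [-2.84, 0.85, 0.13],
    [-2.87, 0.79, 0.1],
    [-2.88, 0.71, 0.04],
    [-2.9, 0.65, 0.0],
    [-2.92, 0.57, -0.04]
  ],
  "rotation": [
    [0.047, 0.004, -0.025],
    [0.048, 0.004, -0.026],
    [0.047, 0.004, -0.025],
    [0.047, 0.003, -0.025],
    [0.047, 0.004, -0.025],
    [0.048, 0.004, -0.026],
    [0.047, 0.004, -0.025],
    [0.047, 0.004, -0.025]
  ]
}}

```text
time: 14.95
eef_pos: [545.2, -27.9, 239.7]
eef_rot: [0.757, 0.653, 0.005, 0.018]
ft_force: [0.1, 1.0, -1.9]
finger_gap: 12.5
grip_force: 97.9
```

Request:
{"api": "carry_out", "payload": {
  "claw": [0, 0, 0, 0, 0, 0],
  "slide": [
    [-2.93, 0.49, -0.08],
    [-2.94, 0.41, -0.11],
    [-2.95, 0.34, -0.13],
    [-2.96, 0.25, -0.16],
    [0, 0, 0],
    [0, 0, 0]
  ],
  "rotation": [
    [0.048, 0.004, -0.026],
    [0.047, 0.003, -0.025],
    [0.047, 0.004, -0.025],
    [0.048, 0.004, -0.026],
    [0, 0, 0],
    [0, 0, 0]
  ]
}}

```text
time: 15.7
eef_pos: [547.2, -145.1, 245.3]
eef_rot: [0.722, 0.688, -0.051, -0.058]
ft_force: [0.1, -0.2, -2.2]
finger_gap: 12.6
grip_force: 98.1
```

```bash
python3 - <<'E'
from h import *
print(tip_now())
p,C=tcp_for(60,150,8); p,C=plan(p,C,5,0); p2,C2=tcp_for(66,127,8);plan(p2,C2,3,0,p,C)
E
```

```text
(15.7, array([ 49.7,   0. , 218.9]), array([-0.04,  8.09,  0.01]), array([ 0.1, -0.2, -2.2]), np.float64(12.6))
{"claw": [0, 0, 0, 0, 0]} [[-0.01, 0.42, 1.33], [-0.01, 0.41, 1.33], [-0.01, 0.42, 1.34], [-0.01, 0.41, 1.33], [-0.01, 0.41, 1.33]] [[-0.0, -0.0, -0.0], [-0.001, -0.0, -0.0], [0.0, -0.0, -0.0], [-0.0, -0.0, -0.001], [-0.001, -0.0, 0.0]]
{"claw": [0, 0, 0]} [[-0.0, 0.32, 0.73], [-0.01, 0.31, 0.73], [-0.0, 0.32, 0.72]] [[0.0, -0.0, 0.0], [0.0, -0.0, 0.0], [0.0, -0.0, 0.0]]
```

Request:
{"api": "carry_out", "payload": {
  "claw": [0, 0, 0, 0, 0, 0, 0, 0],
  "slide": [
    [-0.01, 0.42, 1.33],
    [-0.01, 0.41, 1.33],
    [-0.01, 0.42, 1.34],
    [-0.01, 0.41, 1.33],
    [-0.01, 0.41, 1.33],
    [0, 0.32, 0.73],
    [-0.01, 0.31, 0.73],
    [0, 0.32, 0.72]
  ],
  "rotation": [
    [0, 0, 0],
    [0, 0, 0],
    [0, 0, 0],
    [0, 0, 0],
    [0, 0, 0],
    [0, 0, 0],
    [0, 0, 0],
    [0, 0, 0]
  ]
}}

```text
time: 16.7
eef_pos: [564.3, -146.2, 154.1]
eef_rot: [0.721, 0.688, -0.051, -0.057]
ft_force: [-0.1, -0.8, -2.4]
finger_gap: 12.3
grip_force: 98.1
```

Request:
{"api": "carry_out", "payload": {
  "claw": [0, 0],
  "slide": [
    [0, 0, 0],
    [0, 0, 0]
  ],
  "rotation": [
    [0, 0, 0],
    [0, 0, 0]
  ]
}}

```text
time: 16.95
eef_pos: [564.1, -146.1, 154.6]
eef_rot: [0.721, 0.688, -0.051, -0.057]
ft_force: [-0.6, -0.2, -2.3]
finger_gap: 12.1
grip_force: 98.1
```

```bash
python3 - <<'E'
from h import *
print(tip_now())
a=ctrl.snapshot('scene')[170:300,280:440]; w=ctrl.snapshot('wrist')[60:260,360:500]
cv2.imwrite('pics/ins.png',cv2.hconcat([cv2.resize(a,(492,400),interpolation=2),cv2.resize(w,(280,400),interpolation=2)])[:,:,::-1])
p,C=tcp_for(86,126,8); plan(p,C,5,0)
E
```

```text
(16.95, array([ 6.660e+01, -1.000e-01,  1.283e+02]), array([ 0.01,  8.01, -0.02]), array([-0.6, -0.2, -2.3]), np.float64(12.1))
{"claw": [0, 0, 0, 0, 0]} [[0.0, 0.39, -0.01], [0.0, 0.39, -0.01], [0.01, 0.39, -0.01], [-0.0, 0.39, -0.01], [0.0, 0.39, -0.02]] [[0.0, 0.0, 0.0], [0.0, 0.0, 0.0], [0.0, 0.0, 0.0], [0.0, 0.0, 0.0], [0.0, 0.0, 0.0]]
```

View pics/ins.png

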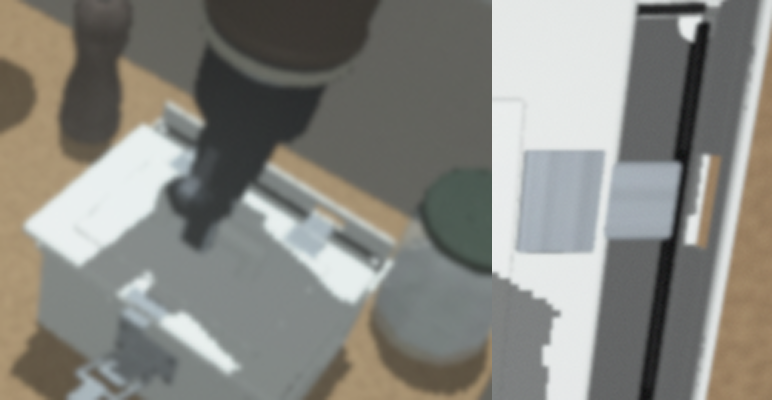

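The right inset shows the left claw (rows 163–238) centred on its slot (rows 155–247), so I push it in.

Request:
{"api": "carry_out", "payload": {
  "claw": [0, 0, 0, 0, 0, 0, 0, 0],
  "slide": [
    [0, 0.3, 0.07],
    [0, 0.3, 0.03],
    [0, 0.3, -0.02],
    [0, 0.3, -0.02],
    [0, 0.3, -0.02],
    [0, 0.3, -0.01],
    [0, 0.1, 0],
    [0, 0, 0]
  ],
  "rotation": [
    [0, 0, 0],
    [0, 0, 0],
    [0, 0, 0],
    [0, 0, 0],
    [0, 0, 0],
    [0, 0, 0],
    [0, 0, 0],
    [0, 0, 0]
  ]
}}

```text
time: 18.05
eef_pos: [582.7, -147.0, 151.1]
eef_rot: [0.721, 0.688, -0.051, -0.057]
ft_force: [1.7, -0.6, -1.7]
finger_gap: 12.5
grip_force: 98.1
```

```bash
python3 - <<'E'
from h import *
print(tip_now())
w=ctrl.snapshot('wrist')[60:260,360:500]
cv2.imwrite('pics/ins2.png',cv2.resize(w,(280,400),interpolation=2)[:,:,::-1])
p,C=tcp_for(86,125.3,1.7); plan(p,C,6,0)
E
```

```text
(18.05, array([ 85.2,  -0. , 124.8]), array([ 0.02,  8.03, -0.01]), array([ 1.7, -0.6, -1.7]), np.float64(12.5))
{"claw": [0, 0, 0, 0, 0, 0]} [[-0.0, -0.0, 0.16], [-0.0, -0.01, 0.15], [-0.0, -0.0, 0.16], [-0.0, -0.01, 0.16], [-0.0, -0.01, 0.15], [-0.0, -0.02, 0.16]] [[-0.018, -0.0, -0.0], [-0.019, -0.0, -0.0], [-0.018, -0.0, -0.0], [-0.019, -0.0, -0.0], [-0.018, -0.0, -0.0], [-0.019, -0.0, -0.0]]
```

View pics/ins2.png

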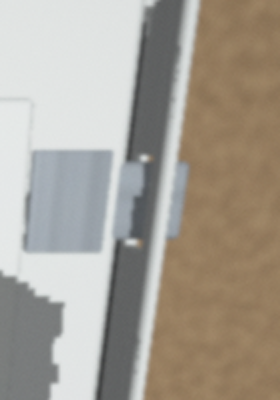

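The claw now shows beyond the rim at (178,200): it is through the slot, with low force. Next I swing the front down.

Request:
{"api": "carry_out", "payload": {
  "claw": [0, 0, 0, 0, 0, 0, 0, 0],
  "slide": [
    [0, 0, 0.16],
    [0, 0, 0.15],
    [0, 0, 0.16],
    [0, 0, 0.16],
    [0, 0, 0.15],
    [0, 0, 0.16],
    [0, 0, 0],
    [0, 0, 0]
  ],
  "rotation": [
    [-0.018, 0, 0],
    [-0.019, 0, 0],
    [-0.018, 0, 0],
    [-0.019, 0, 0],
    [-0.018, 0, 0],
    [-0.019, 0, 0],
    [0, 0, 0],
    [0, 0, 0]
  ]
}}

```text
time: 19.1
eef_pos: [581.8, -146.9, 141.9]
eef_rot: [0.724, 0.69, -0.013, -0.017]
ft_force: [0.2, -0.6, -2.7]
finger_gap: 12.4
grip_force: 98.0
```

```bash
python3 - <<'E'
from h import *
print(tip_now())
E
```

```text
(19.1, array([ 86.7,  -0. , 125.4]), array([-0.02,  1.66,  0.  ]), array([ 0.2, -0.6, -2.7]), np.float64(12.4))
```

Request:
{"api": "carry_out", "payload": {
  "claw": [0, 0, 0, 0],
  "slide": [
    [0, -0.05, 0.1],
    [0, -0.05, 0.05],
    [0, 0, 0],
    [0, 0, 0]
  ],
  "rotation": [
    [0, 0, 0],
    [0, 0, 0],
    [0, 0, 0],
    [0, 0, 0]
  ]
}}

```text
time: 19.6
eef_pos: [580.7, -146.9, 140.4]
eef_rot: [0.723, 0.69, -0.013, -0.017]
ft_force: [0.4, 0.0, -1.0]
finger_gap: 12.3
grip_force: 98.2
```

Request:
{"api": "carry_out", "payload": {
  "claw": [0, 0, 0],
  "slide": [
    [0, 0, 0.1],
    [0, 0, 0],
    [0, 0, 0]
  ],
  "rotation": [
    [0, 0, 0],
    [0, 0, 0],
    [0, 0, 0]
  ]
}}

```text
time: 19.98
eef_pos: [580.5, -146.8, 139.5]
eef_rot: [0.723, 0.69, -0.013, -0.017]
ft_force: [-1.1, 1.5, 1.9]
finger_gap: 12.6
grip_force: 98.8
```

```bash
python3 - <<'E'
from h import *
print(tip_now()); s=ctrl.sense(); p=np.array(s['eef_pos']); C=R.from_quat(s['eef_rot'])
# after retreat 110 up: view pose for latch: TCP over tub front
T=tubrot(TUBP); t=np.array([*TUBP[:2],0])+T@[-70,-5,270]
plan(t,toolR(T),6,8.5,p-C.apply([0,0,100]),C)
E
```

```text
(19.975, array([ 85.4,   0. , 123. ]), array([-0.02,  1.67,  0.01]), array([-1.1,  1.5,  1.9]), np.float64(12.6))
{"claw": [8.5, 8.5, 8.5, 8.5, 8.5, 8.5]} [[-0.09, -1.19, -0.46], [-0.1, -1.18, -0.47], [-0.09, -1.18, -0.48], [-0.1, -1.17, -0.48], [-0.09, -1.17, -0.5], [-0.1, -1.17, -0.5]] [[-0.007, -0.001, 0.0], [-0.007, -0.001, 0.001], [-0.007, -0.001, 0.0], [-0.007, -0.0, 0.001], [-0.007, -0.001, 0.0], [-0.007, -0.001, 0.001]]
```

Request:
{"api": "carry_out", "payload": {
  "claw": [3, 6, 8.5, 8.5, 8.5, 8.5, 8.5, 8.5],
  "slide": [
    [0, 0, 0],
    [0, 0, 0],
    [0, 0, -0.5],
    [0, 0, -1.5],
    [0, 0, -2.5],
    [0, 0, -2.5],
    [0, 0, -2],
    [0, 0, -1]
  ],
  "rotation": [
    [0, 0, 0],
    [0, 0, 0],
    [0, 0, 0],
    [0, 0, 0],
    [0, 0, 0],
    [0, 0, 0],
    [0, 0, 0],
    [0, 0, 0]
  ]
}}

```text
time: 20.98
eef_pos: [585.4, -147.7, 241.3]
eef_rot: [0.724, 0.69, -0.012, -0.016]
ft_force: [-1.0, 0.6, -0.1]
finger_gap: 84.9
grip_force: 0.0
```

Request:
{"api": "carry_out", "payload": {
  "claw": [8.5, 8.5, 8.5, 8.5, 8.5, 8.5, 8.5, 8.5],
  "slide": [
    [-0.09, -1.19, -0.46],
    [-0.1, -1.18, -0.47],
    [-0.09, -1.18, -0.48],
    [-0.1, -1.17, -0.48],
    [-0.09, -1.17, -0.5],
    [-0.1, -1.17, -0.5],
    [0, 0, 0],
    [0, 0, 0]
  ],
  "rotation": [
    [-0.007, 0, 0],
    [-0.007, 0, 0],
    [-0.007, 0, 0],
    [-0.007, 0, 0],
    [-0.007, 0, 0],
    [-0.007, 0, 0],
    [0, 0, 0],
    [0, 0, 0]
  ]
}}

```text
time: 21.98
eef_pos: [515.0, -150.2, 269.9]
eef_rot: [0.724, 0.69, 0.002, -0.002]
ft_force: [0.7, -0.1, -0.4]
finger_gap: 85.2
grip_force: 0.0
```

```bash
python3 - <<'E'
from h import *
ctrl.snapshot('side')
s=ctrl.sense(); print(s['time'],s['eef_pos'],np.abs(s['dq']).max())
O=obs(['lever_tip','bail_bar','bail_tab','keeper','claw_left','claw_right','lid_handle'],['wrist','side','scene'])
json.dump(O,open('lat.json','w'))
V={}
T=tubrot(TUBP); t0=np.array([*TUBP[:2],0])
for n,uv,m,sc in O:
    o,d=ray(None,uv,m)
    # intersect with tub mid plane y=0
    n_=T[:,1]; k=((t0-o)@n_)/(d@n_); P=T.T@(o+k*d-t0)
    print(n,round(m['fx']),np.round(uv,1),sc,'midplane',P.round(1)); V.setdefault(n,[]).append((o,d))
for n in V:
    if len(V[n])>1: q=tri(V[n]); print(n,(T.T@(q[0]-t0)).round(1),q[1])
im=ctrl.snapshot('wrist')[90:290,60:360]; cv2.imwrite('pics/lat.png',cv2.resize(im,None,fx=2.6,fy=2.6,interpolation=2)[:,:,::-1])
E
```

```text
22.025 [ 515.05308485 -150.12831054  269.77927728] 0.00597348956057959
lever_tip 299 [225.8 183.9] 0.77 midplane [-120.3    0.   105. ]
bail_bar 299 [200.5 185.1] 0.85 midplane [-145.3    0.   111.4]
bail_tab 299 [189.3 187.1] 0.8 midplane [-154.    -0.   121.5]
keeper 299 [259.6 187.6] 0.72 midplane [-84.   -0.  123.2]
claw_left 299 [443.1 136.4] 0.92 midplane [  774.2    -0.  -1115.8]
claw_right 299 [425.4 234.1] 0.97 midplane [ 17.7  -0.  251. ]
lid_handle 299 [350.  194.5] 0.85 midplane [ -1.7  -0.  152.1]
lever_tip 456 [240.4 244.7] 0.62 midplane [-124.3   -0.    96.2]
bail_bar 456 [234.8 241.6] 0.4 midplane [-139.3   -0.   105.9]
bail_tab 456 [230.4 239.7] 0.62 midplane [-151.1    0.   111.8]
keeper 456 [253.5 236.9] 0.83 midplane [-87.1  -0.  121.7]
claw_left 456 [316.9 229.6] 0.74 midplane [ 84.3  -0.  147.1]
claw_right 456 [316.6 244.1] 0.91 midplane [ 84.7  -0.  101.7]
lid_handle 456 [285. 224.] 0.73 midplane [ -1.1  -0.  163. ]
lever_tip 380 [317.4 291.5] 0.58 midplane [-111.6   -0.    82.1]
bail_bar 380 [308.8 295.9] 0.63 midplane [-146.2    0.   114. ]
bail_tab 380 [306.1 300.7] 0.6 midplane [-154.    -0.   103.8]
keeper 380 [327.5 274.8] 0.62 midplane [-80.7   0.  113.5]
claw_left 380 [351.2 219.3] 0.69 midplane [-33.9   0.  263.3]
claw_right 380 [388.1 236.9] 0.95 midplane [ 299.3    0.  -153.7]
lid_handle 380 [351.7 238.6] 0.92 midplane [ -3.    0.  165.4]
lever_tip [-121.6   -2.9   98.7] [1.7, 2.2, 2.3]
bail_bar [-142.9    0.4  107. ] [3.6, 3.8, 1.3]
bail_tab [-154.9   -1.4  111.7] [2.0, 4.0, 2.3]
keeper [-85.4  -1.2 122.1] [1.6, 1.6, 0.9]
claw_left [ 86.1  48.7 117. ] [6.8, 2.2, 8.1]
claw_right [ 82.7 -47.8 129.1] [1.5, 1.5, 2.6]
lid_handle [ -2.1   1.5 162. ] [2.2, 0.9, 1.4]
```

View pics/lat.png

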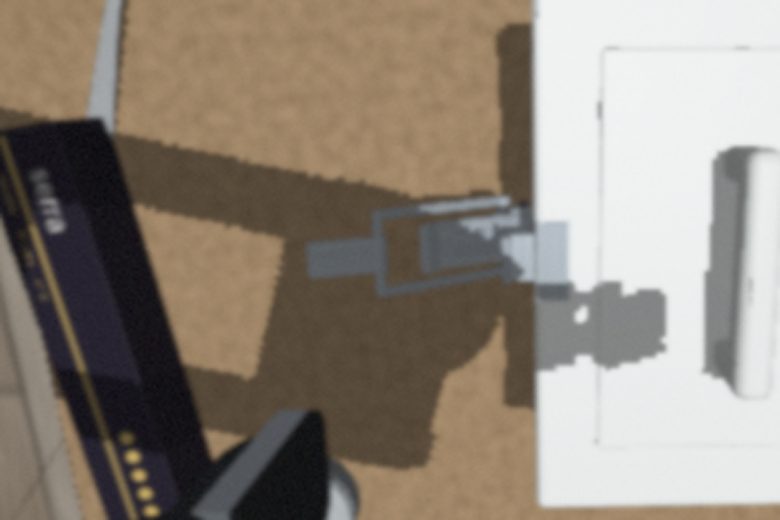

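The picture shows the lid seated, the keeper bracket at (550,255), the loop reaching out with its cross bar at (378,253) and the tab at (340,258). Now I fit the latch angles and plan the pinch.

```bash
cat >> h.py <<'E'
PIN=np.array([-87.,75.])
def dl(a): return np.array([-np.sin(a),-np.cos(a)])
def latch(a,l):
    """lever tip, bail pin, bar, tab(15 past,4 out) in tub xz; l=lean of loop"""
    b=PIN+9*dl(a-.35); u=np.array([-np.sin(l),np.cos(l)]); n=np.array([-np.cos(l),-np.sin(l)])
    return PIN+44*dl(a), b, b+59.5*u, b+74.5*u+4*n
def t2w(p,y=0):
    T=tubrot(TUBP); return np.array([*TUBP[:2],0])+T@[p[0],y,p[1]]
def latool(lean):
    """tool y=tub y, pointing down and ahead (tub +x) by lean"""
    T=tubrot(TUBP); c,s=np.cos(lean),np.sin(lean)
    return R.from_matrix(T@np.column_stack([(-c,0,-s),(0,1,0),(s,0,-c)]))
E
python3 - <<'E'
from h import *
O=[o for o in json.load(open('lat.json')) if o[0] in('lever_tip','bail_bar','bail_tab')]
def res(x,full=False):
    t,b,bar,tab=latch(x[0],x[1]); D={'lever_tip':t,'bail_bar':bar,'bail_tab':tab}; r=[]
    for n,uv,m,s in O:
        P=t2w(D[n],x[2]); o,d=ray(None,uv,m); e=(P-o)-d*((P-o)@d); r.append(e)
    return r if full else np.concatenate(r)
s=least_squares(res,[2.17,1,0],loss='soft_l1',f_scale=2); print(s.x,[(o[0],round(o[2]['fx']),round(float(np.linalg.norm(e)),1)) for o,e in zip(O,res(s.x,True))])
print([v.round(1) for v in latch(*s.x[:2])])
s0=ctrl.sense(); print(s0['qpos'],s0['eef_pos'])
tau=s.x[1]+.25
tab=latch(*s.x[:2])[3]+1*np.array([-np.sin(tau),np.cos(tau)])
lean=np.radians(25); C=latool(lean); z=C.apply([0,0,1])
g=t2w(tab,s.x[2]); tcp=g+z*8; print('tcp',tcp,'tab',tab)
p,Cc=plan(tcp-z*70,C,14,3.0); plan(tcp,C,4,3.0,p,Cc)
E
```

```text
[ 2.1748193   0.97372288 -2.03909599] [('lever_tip', 299, 2.2), ('bail_bar', 299, 2.0), ('bail_tab', 299, 3.8), ('lever_tip', 456, 2.2), ('bail_bar', 456, 6.9), ('bail_tab', 456, 9.3), ('lever_tip', 380, 3.8), ('bail_bar', 380, 2.7), ('bail_tab', 380, 1.0)]
[array([-123.2,  100. ]), array([-95.7,  77.3]), array([-144.9,  110.7]), array([-159.6,  115.8])]
[-0.34369875  0.28162938  1.80950904  0.00570221  1.05195579 -0.29904962] [ 514.72309308 -150.08433124  269.88425279]
tcp [ 427.76460308 -142.58332798  108.9291837 ] tab [-160.51080209  116.179646  ]
{"claw": [3.0, 3.0, 3.0, 3.0, 3.0, 3.0, 3.0, 3.0]} [[0.02, -0.83, 0.7], [0.13, -0.85, 0.67], [0.24, -0.83, 0.65], [0.35, -0.83, 0.62], [0.45, -0.79, 0.6], [0.55, -0.75, 0.56], [0.64, -0.7, 0.53], [0.73, -0.63, 0.49]] [[-0.024, -0.025, -0.11], [-0.024, -0.025, -0.11], [-0.024, -0.024, -0.11], [-0.025, -0.025, -0.111], [-0.024, -0.025, -0.11], [-0.024, -0.025, -0.11], [-0.024, -0.024, -0.11], [-0.024, -0.025, -0.11]]
{"claw": [3.0, 3.0, 3.0, 3.0, 3.0, 3.0]} [[0.81, -0.56, 0.47], [0.87, -0.48, 0.43], [0.94, -0.39, 0.39], [0.98, -0.29, 0.37], [1.02, -0.2, 0.33], [1.04, -0.08, 0.31]] [[-0.024, -0.025, -0.11], [-0.024, -0.025, -0.111], [-0.025, -0.024, -0.11], [-0.024, -0.025, -0.11], [-0.024, -0.025, -0.11], [-0.024, -0.024, -0.11]]
{"claw": [3.0, 3.0, 3.0, 3.0]} [[-0.0, -0.0, 1.75], [-0.0, -0.0, 1.75], [-0.0, -0.0, 1.75], [-0.01, -0.0, 1.75]] [[0.0, -0.0, -0.0], [0.0, -0.0, -0.0], [0.0, -0.0, -0.0], [0.0, -0.0, -0.0]]
```

Request:
{"api": "carry_out", "payload": {
  "claw": [3.0, 3.0, 3.0, 3.0, 3.0, 3.0, 3.0, 3.0],
  "slide": [
    [0.02, -0.83, 0.7],
    [0.13, -0.85, 0.67],
    [0.24, -0.83, 0.65],
    [0.35, -0.83, 0.62],
    [0.45, -0.79, 0.6],
    [0.55, -0.75, 0.56],
    [0.64, -0.7, 0.53],
    [0.73, -0.63, 0.49]
  ],
  "rotation": [
    [-0.024, -0.025, -0.11],
    [-0.024, -0.025, -0.11],
    [-0.024, -0.024, -0.11],
    [-0.025, -0.025, -0.111],
    [-0.024, -0.025, -0.11],
    [-0.024, -0.025, -0.11],
    [-0.024, -0.024, -0.11],
    [-0.024, -0.025, -0.11]
  ],
  "newtons": 30
}}

```text
time: 24.28
eef_pos: [447.9, -144.9, 214.1]
eef_rot: [0.353, 0.926, -0.003, 0.133]
ft_force: [0.7, -0.7, 0.8]
finger_gap: 30.2
grip_force: 0.0
```

Request:
{"api": "carry_out", "payload": {
  "claw": [3.0, 3.0, 3.0, 3.0, 3.0, 3.0, 3.0, 3.0],
  "slide": [
    [0.81, -0.56, 0.47],
    [0.87, -0.48, 0.43],
    [0.94, -0.39, 0.39],
    [0.98, -0.29, 0.37],
    [1.02, -0.2, 0.33],
    [1.04, -0.08, 0.31],
    [0, 0, 0],
    [0, 0, 0]
  ],
  "rotation": [
    [-0.024, -0.025, -0.11],
    [-0.024, -0.025, -0.111],
    [-0.025, -0.024, -0.11],
    [-0.024, -0.025, -0.11],
    [-0.024, -0.025, -0.11],
    [-0.024, -0.024, -0.11],
    [0, 0, 0],
    [0, 0, 0]
  ]
}}

```text
time: 25.28
eef_pos: [406.6, -139.2, 178.8]
eef_rot: [0.079, 0.976, -0.001, 0.204]
ft_force: [0.3, -0.5, 0.1]
finger_gap: 29.9
grip_force: 0.0
```

```bash
cat >> h.py <<'E'
def st():
    s=ctrl.sense(); T=tubrot(TUBP); C=R.from_quat(s['eef_rot']); z=C.apply([0,0,1])
    P=T.T@(np.array(s['eef_pos'])-[*TUBP[:2],0]); zt=T.T@z; y=T.T@C.apply([0,1,0])
    print(s['time'],'tcp tub',P.round(1),'lean',np.degrees(np.arctan2(zt[0],-zt[2])).round(1),'ytool',y.round(3),'F',np.round(T.T@np.array(s['ft_force']),1),'gap',round(float(s['finger_gap']),1),np.round(s['qpos'],2)); return s
E
python3 - <<'E'
from h import *
st()
im=ctrl.snapshot('wrist')
for n in ['bail_tab','bail_bar']: 
    for q in lm(n,'wrist')[:1]:
        o,d=ray('wrist',q[1:]); T=tubrot(TUBP);t0=np.array([*TUBP[:2],0])
        zz=115.8 if n=='bail_tab' else 110.7; k=(zz-o[2])/d[2]; print(n,q,(T.T@(o+k*d-t0)).round(1))
cv2.imwrite('pics/tab.png',im[:,:,::-1])
E
```

```text
25.275 tcp tub [-178.5    0.3  178.8] lean 23.5 ytool [0.104 0.994 0.031] F [ 0.3 -0.5  0.1] gap 29.9 [-0.56  0.12  2.44  0.73  0.28 -2.65]
bail_tab (0.58, 272.496, 220.29) [-143.9   -1.5  115.8]
bail_bar (0.8, 271.32, 224.616) [-134.9   -3.2  110.7]
```

View pics/tab.png

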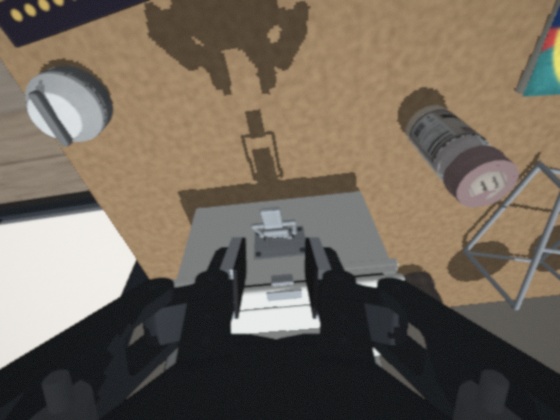

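The tab shows at (271,218) with the loop bar just below it, and the fingers straddle it at columns 237 and 318. The tab position disagrees with my fit by some mm, so I triangulate from the two wrist views.

```bash
python3 - <<'E'
from h import *
T=tubrot(TUBP);t0=np.array([*TUBP[:2],0])
O=[o for o in json.load(open('lat.json')) if o[0] in('lever_tip','bail_bar','bail_tab','keeper')]
N=obs(['bail_tab','bail_bar','lever_tip','keeper'],['wrist'])
# own pixels from the picture
m=N[0][2]
for n in ['bail_tab','bail_bar','lever_tip','keeper']:
    w=[ray(None,o[1],o[2]) for o in O if o[0]==n and o[2]['fx']<310]+[ray(None,o[1],o[2]) for o in N if o[0]==n]
    q=tri(w); print(n,(T.T@(q[0]-t0)).round(1),q[1],[np.round(o[1]) for o in N if o[0]==n])
OO=[o for o in O if o[2]['fx']<310 or o[2]['fx']<400]+N
OO=[o for o in OO if o[0]!='keeper']
def res(x,full=False):
    t,b,bar,tab=latch(x[0],x[1]); D={'lever_tip':t,'bail_bar':bar,'bail_tab':tab}; r=[]
    for n,uv,m,s in OO:
        P=t2w(D[n],x[2]); o,d=ray(None,uv,m); e=(P-o)-d*((P-o)@d); r.append(e)
    return r if full else np.concatenate(r)
s=least_squares(res,[2.17,1,0],loss='soft_l1',f_scale=2); print(s.x,[(o[0],round(o[2]['fx']),round(float(np.linalg.norm(e)),1)) for o,e in zip(OO,res(s.x,True))])
print([v.round(1) for v in latch(*s.x[:2])])
for n,P in zip(['tip','pin','bar','tab'],latch(*s.x[:2])): print(n,px(m,t2w(P,s.x[2])).round(1))
for n,P in zip(['tip','pin','bar','tab'],latch(2.175,.974)): print(n,px(m,t2w(P,-2)).round(1))
E
```

```text
bail_tab [-153.3   -0.3  123.8] [0.7, 0.7] [array([272., 218.])]
bail_bar [-143.8   -0.6  117. ] [1.7, 1.7] [array([271., 222.])]
lever_tip [-121.2   -1.6   99.2] [0.4, 0.4] [array([274., 227.])]
keeper [-83.7   0.5 128.5] [0.6, 0.6] [array([282., 283.])]
[ 2.22283877  0.91272096 -1.47597002] [('lever_tip', 299, 1.3), ('bail_bar', 299, 2.8), ('bail_tab', 299, 2.7), ('lever_tip', 380, 3.3), ('bail_bar', 380, 3.7), ('bail_tab', 380, 4.1), ('bail_tab', 299, 5.4), ('bail_bar', 299, 1.8), ('lever_tip', 299, 1.2)]
[array([-122. ,  101.7]), array([-95.6,  77.7]), array([-142.7,  114.1]), array([-157. ,  120.1])]
tip [274.8 228.3]
pin [276.9 230.8]
bar [272.6 220. ]
tab [270.6 210.9]
tip [274.  225.9]
pin [276.3 230.4]
bar [271.5 215. ]
tab [269.4 204.5]
```

```bash
python3 - <<'E'
from h import *
C=latool(np.radians(10)); z=C.apply([0,0,1]); t=t2w((-158.6,117.3),-.8)
p,c=plan(t-z*35,C,5,3.0); plan(t,C,3,3.0,p,c)
E
```

```text
{"claw": [3.0, 3.0, 3.0, 3.0, 3.0]} [[-0.05, -0.02, 0.61], [-0.07, -0.01, 0.6], [-0.1, -0.02, 0.6], [-0.13, -0.03, 0.59], [-0.15, -0.02, 0.58]] [[-0.0, 0.047, -0.021], [-0.0, 0.047, -0.021], [-0.0, 0.047, -0.022], [-0.001, 0.048, -0.021], [0.0, 0.047, -0.021]]
{"claw": [3.0, 3.0, 3.0]} [[-0.0, -0.0, 1.17], [-0.0, -0.0, 1.17], [-0.0, -0.0, 1.16]] [[0.0, -0.0, -0.0], [0.0, -0.0, -0.0], [0.0, -0.0, -0.0]]
```

Request:
{"api": "carry_out", "payload": {
  "claw": [3.0, 3.0, 3.0, 3.0, 3.0, 3.0, 3.0, 3.0],
  "slide": [
    [-0.05, -0.02, 0.61],
    [-0.07, -0.01, 0.6],
    [-0.1, -0.02, 0.6],
    [-0.13, -0.03, 0.59],
    [-0.15, -0.02, 0.58],
    [0, 0, 0],
    [0, 0, 0],
    [0, 0, 0]
  ],
  "rotation": [
    [0, 0.047, -0.021],
    [0, 0.047, -0.021],
    [0, 0.047, -0.022],
    [0, 0.048, -0.021],
    [0, 0.047, -0.021],
    [0, 0, 0],
    [0, 0, 0],
    [0, 0, 0]
  ]
}}

```text
time: 26.68
eef_pos: [419.7, -140.9, 151.8]
eef_rot: [0.025, 0.996, -0.002, 0.087]
ft_force: [0.2, 0.7, -0.0]
finger_gap: 29.4
grip_force: 0.0
```

```bash
python3 - <<'E'
from h import *
st(); T=tubrot(TUBP);t0=np.array([*TUBP[:2],0])
im=ctrl.snapshot('wrist'); cv2.imwrite('pics/tab2.png',im[:,:,::-1])
for n in ['bail_tab','bail_bar']:
    for q in lm(n,'wrist')[:1]:
        o,d=ray('wrist',q[1:]); zz=121.5 if n=='bail_tab' else 115; k=(zz-o[2])/d[2]; print(n,q,(T.T@(o+k*d-t0)).round(1))
C=latool(np.radians(10)); t=t2w((-158.6,117.3),-.8); plan(t,C,4,3.0)
E
```

```text
26.675 tcp tub [-165.3   -0.8  151.8] lean 10.0 ytool [ 0.001  1.    -0.   ] F [ 0.2  0.7 -0. ] gap 29.4 [-0.45  0.24  2.27  0.15  0.47 -2.1 ]
bail_tab (0.57, 271.208, 239.82) [-153.5   -1.8  121.5]
bail_bar (0.57, 266.28, 252.294) [-139.5   -5.3  115. ]
{"claw": [3.0, 3.0, 3.0, 3.0]} [[-0.01, 0.0, 0.88], [-0.01, 0.01, 0.88], [-0.0, -0.0, 0.88], [-0.01, 0.0, 0.88]] [[-0.0, 0.0, -0.0], [-0.0, 0.0, -0.0], [-0.001, 0.0, -0.0], [0.0, 0.0, -0.0]]
```

Request:
{"api": "carry_out", "payload": {
  "claw": [3.0, 3.0, 3.0, 3.0, 3.0, 3.0],
  "slide": [
    [-0.1, -0.03, 0.9],
    [-0.1, -0.03, 0.9],
    [0, 0, 0.9],
    [0, 0, 0.8],
    [0, 0, 0],
    [0, 0, 0]
  ],
  "rotation": [
    [0, 0, 0],
    [0, 0, 0],
    [0, 0, 0],
    [0, 0, 0],
    [0, 0, 0],
    [0, 0, 0]
  ]
}}

```text
time: 27.58
eef_pos: [428.1, -142.0, 117.6]
eef_rot: [0.025, 0.996, -0.002, 0.087]
ft_force: [-0.1, -0.4, 0.2]
finger_gap: 29.9
grip_force: 0.0
```

Request:
{"api": "carry_out", "payload": {
  "claw": [1.5, 0, 0, 0, 0],
  "slide": [
    [0, 0, 0],
    [0, 0, 0],
    [0, 0, 0],
    [0, 0, 0],
    [0, 0, 0]
  ],
  "rotation": [
    [0, 0, 0],
    [0, 0, 0],
    [0, 0, 0],
    [0, 0, 0],
    [0, 0, 0]
  ],
  "newtons": 30
}}

```text
time: 28.2
eef_pos: [428.2, -142.5, 118.0]
eef_rot: [0.025, 0.996, -0.003, 0.087]
ft_force: [-4.3, -7.2, 2.7]
finger_gap: 12.6
grip_force: 29.2
```

```bash
python3 - <<'E'
from h import *
st()
w=ctrl.snapshot('wrist')[170:330,200:360]; w=cv2.resize(w,(400,400),interpolation=2)
s=ctrl.snapshot('side')[200:280,200:280]; cv2.imwrite('pics/pinch.png',cv2.hconcat([w,cv2.resize(s,(400,400),interpolation=2)])[:,:,::-1])
E
```

```text
28.2 tcp tub [-156.7   -2.   118. ] lean 10.0 ytool [ 0.     1.    -0.001] F [-3.9 -7.4  2.7] gap 12.6 [-0.44  0.32  2.28  0.18  0.38 -2.12]
```

View pics/pinch.png

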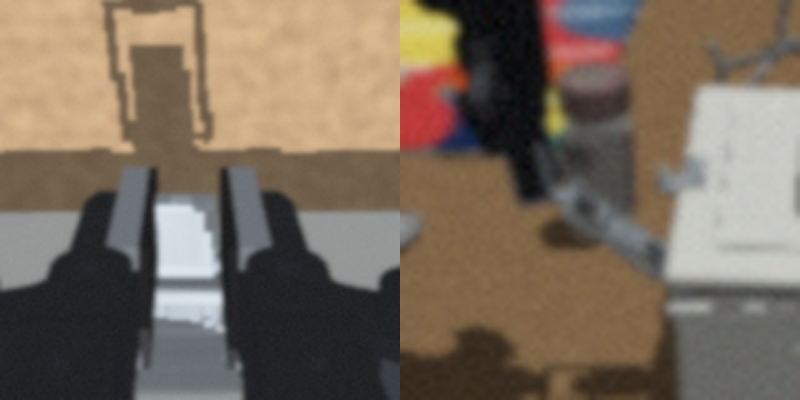

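The pinch worked: in the left view the fingers close on the tab at (188,240), and the side view shows the fingers at the loop's end. Next I plan the swing up.

```bash
cat >> h.py <<'E'
def G(a,l,c=17):
    b=latch(a,l)[2]; t=l+.25; return b+c*np.array([-np.sin(t),np.cos(t)])
def path(way,n,claw,tip=5,y=-2.5,start=None):
    """way: [(a,l,lean deg)...], rows relative to the measured pose; tip = mm from G to TCP along the tool"""
    s=ctrl.sense(); C=R.from_quat(s['eef_rot']); p=np.array(s['eef_pos'],float)
    def tcp(w): 
        z=latool(np.radians(w[2])).apply([0,0,1]); return t2w(G(w[0],w[1]),y)+z*tip
    off=p-tcp(way[0]); print('offset',off.round(1)); off[1]=0
    S=[];W=[]
    for k in range(len(way)-1):
        for i in range(1,n[k]+1):
            w=np.array(way[k])+(np.array(way[k+1])-way[k])*i/n[k]; TR=latool(np.radians(w[2])); t=tcp(w)+off
            d=np.round(C.inv().apply(t-p)/10,2); r=np.round((C.inv()*TR).as_rotvec(),3); S.append(d.tolist());W.append(r.tolist())
            p=p+C.apply(d*10); C=C*R.from_rotvec(r)
    for k in range(0,len(S),8): print(len(S[k:k+8]),json.dumps(S[k:k+8]),json.dumps(W[k:k+8]))
E
python3 - <<'E'
from h import *
path([(2.2,.94,10),(2.42,.5,0),(2.45,0.05,-12)],[8,8],0)
print(G(2.2,.94),G(2.45,.05))
E
```

```text
offset [1.9 0.5 4. ]
8 [[-0.3, -0.05, -0.32], [-0.3, 0.0, -0.31], [-0.31, 0.0, -0.3], [-0.33, 0.0, -0.29], [-0.33, 0.0, -0.28], [-0.34, 0.0, -0.27], [-0.34, 0.0, -0.25], [-0.36, 0.0, -0.25]] [[-0.001, 0.022, 0.0], [-0.0, 0.022, 0.0], [-0.0, 0.022, 0.0], [-0.0, 0.022, 0.0], [-0.0, 0.022, 0.0], [-0.0, 0.021, 0.0], [-0.0, 0.022, 0.0], [-0.0, 0.022, 0.0]]
8 [[-0.36, 0.0, -0.21], [-0.36, 0.0, -0.21], [-0.37, 0.0, -0.2], [-0.38, 0.0, -0.18], [-0.38, 0.0, -0.18], [-0.39, 0.0, -0.16], [-0.39, 0.0, -0.14], [-0.39, 0.0, -0.14]] [[-0.0, 0.026, 0.0], [-0.0, 0.026, 0.0], [-0.0, 0.027, 0.0], [-0.0, 0.026, 0.0], [-0.0, 0.026, -0.0], [-0.0, 0.026, -0.0], [-0.0, 0.026, -0.0], [-0.0, 0.026, -0.0]]
[-159.48345624  118.89091754] [-102.76648838  155.20997575]
```

```bash
python3 - <<'E'
from h import *
path([(2.2,.89,10),(2.4,.5,0),(2.42,0.05,-12)],[8,8],0)
E
```

```text
offset [-0.2  0.6  0.9]
8 [[-0.27, -0.06, -0.27], [-0.28, 0.0, -0.27], [-0.29, 0.0, -0.25], [-0.29, 0.0, -0.25], [-0.3, 0.0, -0.24], [-0.3, 0.0, -0.24], [-0.31, 0.0, -0.22], [-0.31, 0.0, -0.22]] [[-0.001, 0.022, 0.0], [-0.0, 0.022, 0.0], [-0.0, 0.022, 0.0], [-0.0, 0.022, 0.0], [-0.0, 0.022, 0.0], [-0.0, 0.021, 0.0], [-0.0, 0.022, 0.0], [-0.0, 0.022, 0.0]]
8 [[-0.36, 0.0, -0.21], [-0.36, 0.0, -0.21], [-0.37, 0.0, -0.2], [-0.38, 0.0, -0.18], [-0.38, 0.0, -0.17], [-0.39, 0.0, -0.16], [-0.39, 0.0, -0.15], [-0.39, 0.0, -0.13]] [[-0.0, 0.026, 0.0], [-0.0, 0.026, 0.0], [-0.0, 0.027, 0.0], [-0.0, 0.026, 0.0], [-0.0, 0.026, -0.0], [-0.0, 0.026, -0.0], [-0.0, 0.026, -0.0], [-0.0, 0.026, -0.0]]
```

Request:
{"api": "carry_out", "payload": {
  "claw": [0, 0, 0, 0, 0, 0, 0, 0],
  "slide": [
    [-0.27, -0.06, -0.27],
    [-0.28, 0.0, -0.27],
    [-0.29, 0.0, -0.25],
    [-0.29, 0.0, -0.25],
    [-0.3, 0.0, -0.24],
    [-0.3, 0.0, -0.24],
    [-0.31, 0.0, -0.22],
    [-0.31, 0.0, -0.22]
  ],
  "rotation": [
    [0, 0.022, 0],
    [0, 0.022, 0],
    [0, 0.022, 0],
    [0, 0.022, 0],
    [0, 0.022, 0],
    [0, 0.021, 0],
    [0, 0.022, 0],
    [0, 0.022, 0]
  ]
}}

```text
time: 29.3
eef_pos: [449.3, -143.9, 139.5]
eef_rot: [0.025, 1.0, -0.0, -0.001]
ft_force: [-2.2, -4.8, -1.8]
finger_gap: 12.5
grip_force: 29.2
```

```bash
python3 - <<'E'
from h import *
s=st(); print(G(2.4,.5)); 
for c in ('side','scene'):
    ctrl.snapshot(c); print(c,[lm(n,c)[:1] for n in('lever_tip','bail_bar','bail_tab')])
E
```

```text
29.3 tcp tub [-135.5   -2.2  139.5] lean -0.1 ytool [-0.     1.    -0.001] F [-2.  -4.9 -1.8] gap 12.5 [-0.37  0.37  2.09 -0.    0.69 -1.89]
[-135.09993979  143.80452743]
side [[(0.46, 242.928, 242.80199999999996)], [(0.46, 242.48, 234.612)], [(0.41, 234.304, 231.42000000000002)]]
scene [[(0.35, 318.696, 287.49)], [(0.59, 317.8, 286.482)], [(0.57, 312.424, 288.288)]]
```

Low forces and the tab is following. Continuing the swing.

Request:
{"api": "carry_out", "payload": {
  "claw": [0, 0, 0, 0, 0, 0, 0, 0],
  "slide": [
    [-0.36, 0.0, -0.21],
    [-0.36, 0.0, -0.21],
    [-0.37, 0.0, -0.2],
    [-0.38, 0.0, -0.18],
    [-0.38, 0.0, -0.17],
    [-0.39, 0.0, -0.16],
    [-0.39, 0.0, -0.15],
    [-0.39, 0.0, -0.13]
  ],
  "rotation": [
    [0, 0.026, 0],
    [0, 0.026, 0],
    [0, 0.027, 0],
    [0, 0.026, 0],
    [0, 0.026, 0],
    [0, 0.026, 0],
    [0, 0.026, 0],
    [0, 0.026, 0]
  ]
}}

```text
time: 30.7
eef_pos: [480.3, -145.4, 150.7]
eef_rot: [0.025, 0.994, 0.002, -0.105]
ft_force: [-3.6, -4.6, 1.0]
finger_gap: 12.2
grip_force: 29.6
```

Request:
{"api": "carry_out", "payload": {
  "claw": [0, 0],
  "slide": [
    [0, 0, 0],
    [0, 0, 0]
  ],
  "rotation": [
    [0, 0, 0],
    [0, 0, 0]
  ]
}}

```text
time: 30.95
eef_pos: [480.2, -145.3, 150.5]
eef_rot: [0.025, 0.994, 0.002, -0.105]
ft_force: [-1.7, -4.4, 0.4]
finger_gap: 12.2
grip_force: 29.7
```

```bash
python3 - <<'E'
from h import *
s=st(); print(G(2.42,.05),latch(2.42,.05))
T=tubrot(TUBP);t0=np.array([*TUBP[:2],0])
for n in ('lever_tip','bail_bar','bail_tab','keeper'):
    w=[];q=[]
    for c in ('side','scene','wrist'):
        if n=='lever_tip': ctrl.snapshot(c)
        l=lm(n,c)
        if l and l[0][0]>.35: w.append(ray(c,l[0][1:])); q.append((c,l[0][0]))
    if len(w)>1: r=tri(w); print(n,q,(T.T@(r[0]-t0)).round(1),r[1])
E
```

```text
30.95 tcp tub [-104.6   -2.1  150.5] lean -12.0 ytool [-0.     1.    -0.001] F [-1.4 -4.5  0.4] gap 12.2 [-0.31  0.48  1.85 -0.06  1.01 -1.79]
[-102.89928065  154.97489971] (array([-116.06557286,  108.03320261]), array([-94.90167657,  79.3085389 ]), array([-97.87543714, 138.73417939]), array([-102.62012572,  153.51551662]))
lever_tip [('side', 0.66), ('scene', 0.61), ('wrist', 0.74)] [-113.    -2.8  111.2] [2.6, 2.4, 2.3]
bail_bar [('side', 0.43), ('scene', 0.63), ('wrist', 0.69)] [-101.2    2.5  133.2] [2.5, 5.3, 4.2]
bail_tab [('side', 0.43), ('scene', 0.53), ('wrist', 0.59)] [-104.1   -2.7  148.3] [3.2, 4.5, 1.4]
keeper [('side', 0.83), ('scene', 0.64)] [-83.3  -3.  121.6] [2.7, 2.7]
```

Request:
{"api": "carry_out", "payload": {
  "claw": [0, 0, 0, 0],
  "slide": [
    [0.02, 0, -0.1],
    [0.02, 0, -0.1],
    [0, 0, 0],
    [0, 0, 0]
  ],
  "rotation": [
    [0, 0, 0],
    [0, 0, 0],
    [0, 0, 0],
    [0, 0, 0]
  ]
}}

```text
time: 32.2
eef_pos: [480.6, -145.2, 151.7]
eef_rot: [0.025, 0.994, 0.002, -0.105]
ft_force: [2.1, -5.6, -19.5]
finger_gap: 12.4
grip_force: 29.9
```

Request:
{"api": "carry_out", "payload": {
  "claw": [0, 0, 0, 0],
  "slide": [
    [0.02, 0, -0.1],
    [0, 0, 0],
    [0, 0, 0],
    [0, 0, 0]
  ],
  "rotation": [
    [0, 0, 0],
    [0, 0, 0],
    [0, 0, 0],
    [0, 0, 0]
  ]
}}

```text
time: 32.7
eef_pos: [480.7, -145.2, 152.5]
eef_rot: [0.025, 0.994, 0.002, -0.105]
ft_force: [3.6, -5.6, -23.7]
finger_gap: 12.5
grip_force: 29.7
```

```bash
python3 - <<'E'
from h import *
st()
path([(2.62,.067,-12),(2.5,-.19,-20),(2.0,-.212,-20),(1.5,-.197,-20)],[7,4,4],0)
E
```

```text
32.7 tcp tub [-104.2   -2.   152.5] lean -12.0 ytool [ 0.  1. -0.] F [  3.8  -5.4 -23.7] gap 12.5 [-0.31  0.48  1.85 -0.06  1.01 -1.79]
offset [0.1 0.5 1.1]
8 [[-0.25, -0.05, -0.07], [-0.25, -0.0, -0.07], [-0.25, -0.0, -0.06], [-0.26, -0.0, -0.06], [-0.25, -0.0, -0.06], [-0.26, -0.0, -0.05], [-0.26, -0.0, -0.04], [-0.02, -0.0, 0.1]] [[-0.0, 0.02, -0.0], [-0.0, 0.02, -0.0], [-0.0, 0.02, -0.0], [-0.0, 0.02, -0.0], [-0.0, 0.02, -0.0], [-0.0, 0.019, -0.0], [-0.0, 0.02, -0.0], [-0.0, 0.0, -0.0]]
7 [[-0.04, -0.0, 0.11], [-0.05, -0.0, 0.1], [-0.06, -0.0, 0.1], [-0.01, -0.0, 0.11], [-0.02, -0.0, 0.11], [-0.04, -0.0, 0.1], [-0.04, -0.0, 0.09]] [[-0.0, 0.0, -0.0], [-0.0, 0.0, -0.0], [-0.0, 0.0, -0.0], [-0.0, 0.0, -0.0], [-0.0, 0.0, -0.0], [-0.0, 0.0, -0.0], [-0.0, 0.0, -0.0]]
```

Request:
{"api": "carry_out", "payload": {
  "claw": [0, 0, 0, 0, 0, 0, 0, 0],
  "slide": [
    [-0.25, 0, 0.02],
    [-0.25, 0, -0.06],
    [-0.25, 0, -0.06],
    [-0.26, 0, -0.06],
    [-0.25, 0, -0.06],
    [-0.26, 0, -0.05],
    [-0.26, 0, -0.04],
    [0, 0, 0]
  ],
  "rotation": [
    [0, 0.02, 0],
    [0, 0.02, 0],
    [0, 0.02, 0],
    [0, 0.02, 0],
    [0, 0.02, 0],
    [0, 0.019, 0],
    [0, 0.02, 0],
    [0, 0, 0]
  ]
}}

```text
time: 33.7
eef_pos: [499.2, -146.3, 152.0]
eef_rot: [0.025, 0.984, 0.004, -0.174]
ft_force: [-2.4, -4.8, 4.2]
finger_gap: 12.5
grip_force: 31.8
```

```bash
python3 - <<'E'
from h import *
s=st(); z=latool(np.radians(-20)).apply([0,0,1]); print('G target',G(2.5,-.19),'tcp model',G(2.5,-.19)+5*np.array([np.sin(np.radians(-20)),-np.cos(np.radians(20))]))
T=tubrot(TUBP);t0=np.array([*TUBP[:2],0])
for n in ('lever_tip','bail_bar','bail_tab','keeper'):
    w=[];q=[]
    for c in ('side','scene','wrist'):
        if n=='lever_tip': ctrl.snapshot(c)
        l=lm(n,c)
        if l and l[0][0]>.35: w.append(ray(c,l[0][1:])); q.append((c,l[0][0]))
    if len(w)>1: r=tri(w); print(n,q,(T.T@(r[0]-t0)).round(1),r[1])
E
```

```text
33.7 tcp tub [-85.6  -2.1 152. ] lean -20.0 ytool [-0.     1.    -0.001] F [-2.2 -4.9  4.2] gap 12.5 [-0.29  0.58  1.7  -0.09  1.2  -1.76]
G target [-84.31437298 155.32488016] tcp model [-86.02447369 150.62641705]
lever_tip [('side', 0.39), ('scene', 0.45), ('wrist', 0.71)] [-110.6   -0.5  108.4] [2.1, 0.3, 1.9]
bail_bar [('side', 0.39), ('scene', 0.68), ('wrist', 0.67)] [-85.3  -2.  137.6] [4.1, 4.4, 0.5]
bail_tab [('side', 0.58), ('scene', 0.5), ('wrist', 0.83)] [-92.6  -1.1 154.8] [2.9, 4.0, 6.2]
keeper [('side', 0.58), ('scene', 0.71), ('wrist', 0.61)] [-83.9   0.  129.5] [4.4, 5.6, 1.6]
```

Request:
{"api": "carry_out", "payload": {
  "claw": [0, 0, 0, 0, 0, 0],
  "slide": [
    [-0.02, 0, 0.11],
    [-0.04, 0, 0.11],
    [-0.05, 0, 0.11],
    [-0.05, 0, 0.11],
    [-0.03, 0, 0.11],
    [0, 0, 0]
  ],
  "rotation": [
    [0, 0, 0],
    [0, 0, 0],
    [0, 0, 0],
    [0, 0, 0],
    [0, 0, 0],
    [0, 0, 0]
  ]
}}

```text
time: 35.2
eef_pos: [498.7, -146.2, 146.0]
eef_rot: [0.025, 0.985, 0.004, -0.174]
ft_force: [-1.6, -5.7, 1.0]
finger_gap: 12.0
grip_force: 31.7
```

Request:
{"api": "carry_out", "payload": {
  "claw": [0, 0, 0, 0, 0],
  "slide": [
    [-0.02, 0, 0.1],
    [-0.04, 0, 0.1],
    [-0.04, 0, 0.1],
    [0, 0, 0],
    [0, 0, 0]
  ],
  "rotation": [
    [0, 0, 0],
    [0, 0, 0],
    [0, 0, 0],
    [0, 0, 0],
    [0, 0, 0]
  ]
}}

```text
time: 35.83
eef_pos: [498.8, -146.3, 142.8]
eef_rot: [0.025, 0.985, 0.004, -0.173]
ft_force: [-0.3, -4.9, 1.8]
finger_gap: 12.0
grip_force: 31.9
```

```bash
python3 - <<'E'
from h import *
s=st(); T=tubrot(TUBP);t0=np.array([*TUBP[:2],0])
for n in ('lever_tip','bail_bar','bail_tab','keeper'):
    w=[];q=[]
    for c in ('side','scene','wrist'):
        if n=='lever_tip': ctrl.snapshot(c)
        l=lm(n,c)
        if l and l[0][0]>.35: w.append(ray(c,l[0][1:])); q.append((c,l[0][0]))
    if len(w)>1: r=tri(w); print(n,q,(T.T@(r[0]-t0)).round(1),r[1])
E
```

```text
35.825 tcp tub [-86.   -2.2 142.8] lean -20.0 ytool [ 0.     1.    -0.001] F [-0.  -4.9  1.8] gap 12.0 [-0.29  0.59  1.71 -0.09  1.18 -1.76]
lever_tip [('side', 0.66), ('scene', 0.77), ('wrist', 0.96)] [-132.1   -2.9   78.5] [4.5, 1.7, 4.5]
bail_bar [('side', 0.41), ('scene', 0.64), ('wrist', 0.83)] [-67.7 -14.5 170.2] [34.0, 46.2, 24.9]
bail_tab [('side', 0.37), ('wrist', 0.91)] [-90.7  -2.7 145.3] [3.7, 3.7]
keeper [('side', 0.95), ('scene', 0.68), ('wrist', 0.92)] [-86.4  -0.9 127.8] [5.2, 6.0, 1.2]
```

Request:
{"api": "carry_out", "payload": {
  "claw": [0, 0, 0, 0],
  "slide": [
    [-0.04, 0, 0.1],
    [-0.02, 0, 0.05],
    [0, 0, 0],
    [0, 0, 0]
  ],
  "rotation": [
    [0, 0, 0],
    [0, 0, 0],
    [0, 0, 0],
    [0, 0, 0]
  ]
}}

```text
time: 37.08
eef_pos: [498.8, -146.3, 141.2]
eef_rot: [0.025, 0.985, 0.004, -0.173]
ft_force: [-0.8, -5.9, 2.3]
finger_gap: 12.4
grip_force: 31.9
```

Request:
{"api": "carry_out", "payload": {
  "claw": [0, 0, 0, 0],
  "slide": [
    [0.15, 0, 0.05],
    [0.15, 0, 0.05],
    [0, 0, 0],
    [0, 0, 0]
  ],
  "rotation": [
    [0, 0, 0],
    [0, 0, 0],
    [0, 0, 0],
    [0, 0, 0]
  ]
}}

```text
time: 37.58
eef_pos: [497.1, -146.3, 141.2]
eef_rot: [0.025, 0.985, 0.004, -0.172]
ft_force: [6.1, -5.0, -0.9]
finger_gap: 12.5
grip_force: 31.8
```

```bash
cat > fk.py <<'E'
import numpy as np
from scipy.optimize import least_squares
D=np.array([[.48,1.596,1.065,650,231.3],[.2816,1.8095,1.052,536.1,269.9],[.59,1.71,1.18,519.7,142.8],[.32,2.28,.38,451.3,118],[.24,2.27,.47,442.7,151.8],[.37,2.09,.69,471.8,139.5],[.48,1.85,1.01,501.8,152.5]])
def fk(x,q):
    a,b,c,h,r=x; t1=q[0];t2=q[0]+q[1];t3=t2+q[2]
    return np.array([r+a*np.sin(t1)+b*np.sin(t2)+c*np.sin(t3),h+a*np.cos(t1)+b*np.cos(t2)+c*np.cos(t3)])
s=least_squares(lambda x:np.concatenate([fk(x,d)-d[3:] for d in D]),[500,450,300,200,0]); X=s.x
def ik(r,z,lean):
    f=lambda q:np.r_[fk(X,q)-[r,z],(q.sum()-(np.pi-lean))*100]
    o=least_squares(f,[.4,2.2,.5]); return o.x,np.linalg.norm(o.fun)
E
python3 - <<'E'
from fk import *
from h import st
print(X.round(1),np.abs(s.fun).max().round(1)); st()
for (x,z) in [(-135,95),(-131,75),(-120,50),(-105,35)]:
    R_=np.hypot(584.8+x,-148.4-x*.05)
    for L in (0,15,25,35,45): q,e=ik(R_,z,np.radians(L)); print(x,z,L,q.round(2),round(e,1))
E
```

```text
[607.6 440.3 374.5 284.6 -21.2] 7.0
37.575 tcp tub [-87.7  -2.3 141.2] lean -19.8 ytool [ 0.     1.    -0.001] F [ 6.4 -4.7 -0.9] gap 12.5 [-0.29  0.59  1.72 -0.09  1.17 -1.76]
-135 95 0 [0.43 2.13 0.58] 0.0
-135 95 15 [0.35 2.35 0.18] 0.0
-135 95 25 [ 0.35  2.5  -0.14] 0.0
-135 95 35 [ 0.41  2.65 -0.53] 0.0
-135 95 45 [ 0.61  2.81 -1.06] 0.0
-131 75 0 [0.46 2.14 0.54] 0.0
-131 75 15 [0.4  2.36 0.12] 0.0
-131 75 25 [ 0.4   2.51 -0.21] 0.0
-131 75 35 [ 0.49  2.66 -0.61] 0.0
-131 75 45 [ 0.7   2.81 -1.15] 0.0
-120 50 0 [0.52 2.14 0.49] 0.0
-120 50 15 [0.46 2.36 0.06] 0.0
-120 50 25 [ 0.48  2.5  -0.28] 0.0
-120 50 35 [ 0.57  2.65 -0.69] 0.0
-120 50 45 [ 0.79  2.8  -1.23] 0.0
-105 35 0 [0.56 2.11 0.48] 0.0
-105 35 15 [0.5  2.33 0.04] 0.0
-105 35 25 [ 0.52  2.48 -0.3 ] 0.0
-105 35 35 [ 0.62  2.63 -0.71] 0.0
-105 35 45 [ 0.82  2.76 -1.23] 0.0
```

Force resists both the lift at the lever's stop and the outward pull, so the bar is in the trough. Releasing the tab and planning the lever press, with the tool tilted so the gripper body clears the loop.

Request:
{"api": "carry_out", "payload": {
  "claw": [1.8, 3, 3, 3, 3, 3, 3],
  "slide": [
    [0, 0, 0],
    [0, 0, 0],
    [0, 0, -1],
    [0, 0, -2],
    [0, 0, -2],
    [0, 0, -2],
    [0, 0, 0]
  ],
  "rotation": [
    [0, 0, 0],
    [0, 0, 0],
    [0, 0, 0],
    [0, 0, 0],
    [0, 0, 0],
    [0, 0, 0],
    [0, 0, 0]
  ]
}}

```text
time: 38.45
eef_pos: [520.5, -147.3, 208.5]
eef_rot: [0.025, 0.985, 0.004, -0.172]
ft_force: [-0.5, 0.2, -0.2]
finger_gap: 29.9
grip_force: 0.0
```

```bash
cat >> h.py <<'E'
def pressR():
    z=np.array([.40,.50,-.77]);z/=np.linalg.norm(z); y=np.array([1,0,0])-z[0]*z; y/=np.linalg.norm(y)
    return R.from_matrix(tubrot(TUBP)@np.column_stack([np.cross(y,z),y,z]))
def chain(wp,n,claw=0):
    """wp: [(x,y,z,R)] in tub"""
    s=ctrl.sense();p=np.array(s['eef_pos'],float);C=R.from_quat(s['eef_rot'])
    for w,k in zip(wp,n): p,C=plan(t2w((w[0],w[2]),w[1]),w[3],k,claw,p,C)
E
python3 - <<'E'
from h import *
st(); T=tubrot(TUBP);t0=np.array([*TUBP[:2],0])
for n in ('lever_tip','bail_bar','bail_tab','keeper'):
    w=[];q=[]
    for c in ('side','scene','wrist'):
        if n=='lever_tip': ctrl.snapshot(c)
        l=lm(n,c)
        if l and l[0][0]>.35: w.append(ray(c,l[0][1:])); q.append((c,l[0][0]))
    if len(w)>1: r=tri(w); print(n,q,(T.T@(r[0]-t0)).round(1),r[1])
P=pressR(); chain([(-150,0,190,P)],[16])
E
```

```text
38.45 tcp tub [-64.3  -2.1 208.5] lean -19.8 ytool [-0.     1.    -0.001] F [-0.6  0.2 -0.2] gap 29.9 [-0.28  0.54  1.61 -0.08  1.33 -1.77]
lever_tip [('side', 0.51), ('scene', 0.68), ('wrist', 0.61)] [-127.7   -2.    58.9] [7.2, 7.0, 1.2]
bail_bar [('side', 0.39), ('scene', 0.61), ('wrist', 0.69)] [-88.4  -2.9 124.4] [2.6, 2.5, 0.3]
bail_tab [('side', 0.59), ('scene', 0.48), ('wrist', 0.72)] [-107.7    0.8  112.6] [26.2, 39.7, 19.0]
keeper [('side', 0.76), ('scene', 0.85), ('wrist', 0.63)] [-87.   -2.  120.3] [0.9, 3.2, 2.6]
{"claw": [0, 0, 0, 0, 0, 0, 0, 0]} [[0.46, 0.01, 0.28], [0.46, -0.04, 0.28], [0.45, -0.11, 0.26], [0.45, -0.17, 0.26], [0.43, -0.22, 0.24], [0.41, -0.27, 0.22], [0.38, -0.32, 0.2], [0.35, -0.37, 0.17]] [[-0.065, -0.007, 0.091], [-0.065, -0.007, 0.091], [-0.065, -0.008, 0.092], [-0.065, -0.007, 0.091], [-0.065, -0.007, 0.091], [-0.065, -0.008, 0.091], [-0.064, -0.007, 0.092], [-0.065, -0.007, 0.091]]
{"claw": [0, 0, 0, 0, 0, 0, 0, 0]} [[0.32, -0.41, 0.15], [0.27, -0.45, 0.11], [0.24, -0.47, 0.09], [0.2, -0.5, 0.05], [0.14, -0.52, 0.01], [0.1, -0.53, -0.01], [0.05, -0.53, -0.06], [0.0, -0.54, -0.09]] [[-0.065, -0.007, 0.091], [-0.065, -0.007, 0.091], [-0.065, -0.008, 0.092], [-0.065, -0.007, 0.091], [-0.065, -0.007, 0.091], [-0.065, -0.007, 0.091], [-0.065, -0.008, 0.092], [-0.065, -0.007, 0.091]]
```

Request:
{"api": "carry_out", "payload": {
  "claw": [0, 0, 0, 0, 0, 0, 0, 0],
  "slide": [
    [0.46, 0.01, 0.28],
    [0.46, -0.04, 0.28],
    [0.45, -0.11, 0.26],
    [0.45, -0.17, 0.26],
    [0.43, -0.22, 0.24],
    [0.41, -0.27, 0.22],
    [0.38, -0.32, 0.2],
    [0.35, -0.37, 0.17]
  ],
  "rotation": [
    [-0.065, -0.007, 0.091],
    [-0.065, -0.007, 0.091],
    [-0.065, -0.008, 0.092],
    [-0.065, -0.007, 0.091],
    [-0.065, -0.007, 0.091],
    [-0.065, -0.008, 0.091],
    [-0.064, -0.007, 0.092],
    [-0.065, -0.007, 0.091]
  ]
}}

```text
time: 40.2
eef_pos: [477.1, -144.2, 198.6]
eef_rot: [0.415, 0.881, 0.189, -0.124]
ft_force: [0.9, -1.3, 0.5]
finger_gap: -0.0
grip_force: 0.0
```

Request:
{"api": "carry_out", "payload": {
  "claw": [0, 0, 0, 0, 0, 0, 0, 0],
  "slide": [
    [0.32, -0.41, 0.15],
    [0.27, -0.45, 0.11],
    [0.24, -0.47, 0.09],
    [0.2, -0.5, 0.05],
    [0.14, -0.52, 0.01],
    [0.1, -0.53, -0.01],
    [0.05, -0.53, -0.06],
    [0.0, -0.54, -0.09]
  ],
  "rotation": [
    [-0.065, -0.007, 0.091],
    [-0.065, -0.007, 0.091],
    [-0.065, -0.008, 0.092],
    [-0.065, -0.007, 0.091],
    [-0.065, -0.007, 0.091],
    [-0.065, -0.007, 0.091],
    [-0.065, -0.008, 0.092],
    [-0.065, -0.007, 0.091]
  ]
}}

```text
time: 41.2
eef_pos: [434.8, -141.2, 190.1]
eef_rot: [0.721, 0.604, 0.337, -0.049]
ft_force: [-0.1, 0.4, -0.1]
finger_gap: 0.0
grip_force: 0.0
```

Request:
{"api": "carry_out", "payload": {
  "claw": [0, 0],
  "slide": [
    [0, 0, 0],
    [0, 0, 0]
  ],
  "rotation": [
    [0, 0, 0],
    [0, 0, 0]
  ]
}}

```text
time: 41.45
eef_pos: [435.4, -141.5, 190.2]
eef_rot: [0.719, 0.606, 0.336, -0.049]
ft_force: [-0.5, -0.0, 0.3]
finger_gap: 0.1
grip_force: 0.0
```

```bash
python3 - <<'E'
from h import *
s=st(); T=tubrot(TUBP);t0=np.array([*TUBP[:2],0]); P=pressR()
print('rot err',np.degrees((R.from_quat(s['eef_rot']).inv()*P).magnitude()))
for n in ('lever_tip','bail_bar','keeper'):
    w=[];q=[]
    for c in ('side','scene','wrist'):
        if n=='lever_tip': ctrl.snapshot(c)
        l=lm(n,c)
        if l and l[0][0]>.35: w.append(ray(c,l[0][1:])); q.append((c,l[0][0]))
    if len(w)>1: r=tri(w); print(n,q,(T.T@(r[0]-t0)).round(1),r[1])
chain([(-138,7,105,P),(-134,7,88,P)],[6,2])
E
```

```text
41.45 tcp tub [-149.6   -0.5  190.2] lean 27.4 ytool [ 0.917 -0.215  0.336] F [-0.5 -0.1  0.3] gap 0.1 [-0.93  0.38  2.22  0.89  0.94 -1.44]
rot err 0.140399747241028
bail_bar [('side', 0.56), ('wrist', 0.92)] [-83.4   0.6 123.5] [1.1, 1.1]
keeper [('side', 0.58), ('wrist', 0.86)] [-85.9   0.  130.5] [2.3, 2.3]
{"claw": [0, 0, 0, 0, 0, 0]} [[-0.67, -0.32, 1.23], [-0.68, -0.31, 1.23], [-0.67, -0.32, 1.22], [-0.67, -0.32, 1.23], [-0.68, -0.31, 1.23], [-0.67, -0.32, 1.23]] [[0.0, 0.0, 0.0], [0.0, 0.0, 0.0], [0.0, 0.0, 0.0], [0.0, 0.0, 0.0], [0.0, 0.0, 0.0], [0.0, 0.0, 0.0]]
{"claw": [0, 0]} [[-0.46, -0.1, 0.73], [-0.47, -0.1, 0.73]] [[0.0, 0.0, 0.0], [0.0, 0.0, 0.0]]
```

Request:
{"api": "carry_out", "payload": {
  "claw": [0, 0, 0, 0, 0, 0, 0, 0],
  "slide": [
    [-0.67, -0.32, 1.23],
    [-0.68, -0.31, 1.23],
    [-0.67, -0.32, 1.22],
    [-0.67, -0.32, 1.23],
    [-0.68, -0.31, 1.23],
    [-0.67, -0.32, 1.23],
    [-0.46, -0.1, 0.73],
    [-0.47, -0.1, 0.73]
  ],
  "rotation": [
    [0, 0, 0],
    [0, 0, 0],
    [0, 0, 0],
    [0, 0, 0],
    [0, 0, 0],
    [0, 0, 0],
    [0, 0, 0],
    [0, 0, 0]
  ]
}}

```text
time: 43.05
eef_pos: [451.3, -134.6, 87.2]
eef_rot: [0.72, 0.605, 0.336, -0.05]
ft_force: [0.4, -0.9, -0.4]
finger_gap: -0.1
grip_force: 0.0
```

```bash
python3 - <<'E'
from h import *
s=st(); P=pressR()
chain([(-134,7,70,P),(-135,7,57,P),(-131,7,50,P),(-126,7,44,P),(-121,7,39.6,P),(-111.5,7,35.5,P),(-105.5,7,34,P)],[4,3,2,2,2,3,2])
E
```

```text
43.05 tcp tub [-134.     7.1   87.2] lean 27.4 ytool [ 0.917 -0.218  0.335] F [ 0.4 -0.9 -0.4] gap -0.1 [-0.89  0.6   2.26  1.11  0.78 -1.73]
{"claw": [0, 0, 0, 0]} [[-0.24, -0.14, 0.33], [-0.23, -0.15, 0.33], [-0.24, -0.14, 0.33], [-0.23, -0.14, 0.33]] [[-0.0, -0.0, -0.0], [-0.0, -0.0, -0.0], [-0.0, -0.0, -0.0], [-0.0, -0.0, -0.0]]
{"claw": [0, 0, 0]} [[-0.24, -0.18, 0.32], [-0.24, -0.17, 0.32], [-0.23, -0.18, 0.32]] [[-0.0, -0.0, -0.0], [-0.0, -0.0, -0.0], [-0.0, -0.0, -0.0]]
{"claw": [0, 0]} [[-0.19, 0.07, 0.35], [-0.19, 0.06, 0.35]] [[-0.0, -0.0, -0.0], [-0.0, -0.0, -0.0]]
{"claw": [0, 0]} [[-0.17, 0.13, 0.33], [-0.16, 0.13, 0.33]] [[-0.0, -0.0, -0.0], [-0.0, -0.0, -0.0]]
{"claw": [0, 0]} [[-0.12, 0.16, 0.27], [-0.12, 0.15, 0.27]] [[-0.0, -0.0, -0.0], [-0.0, -0.0, -0.0]]
{"claw": [0, 0, 0]} [[-0.07, 0.24, 0.23], [-0.08, 0.25, 0.23], [-0.07, 0.24, 0.23]] [[-0.0, -0.0, -0.0], [-0.0, -0.0, -0.0], [-0.0, -0.0, -0.0]]
{"claw": [0, 0]} [[-0.04, 0.25, 0.18], [-0.05, 0.25, 0.17]] [[-0.0, -0.0, -0.0], [-0.0, -0.0, -0.0]]
```

Request:
{"api": "carry_out", "payload": {
  "claw": [0, 0, 0, 0, 0, 0, 0],
  "slide": [
    [-0.24, -0.14, 0.33],
    [-0.23, -0.15, 0.33],
    [-0.24, -0.14, 0.33],
    [-0.23, -0.14, 0.33],
    [-0.24, -0.18, 0.32],
    [-0.24, -0.17, 0.32],
    [-0.23, -0.18, 0.32]
  ],
  "rotation": [
    [0, 0, 0],
    [0, 0, 0],
    [0, 0, 0],
    [0, 0, 0],
    [0, 0, 0],
    [0, 0, 0],
    [0, 0, 0]
  ]
}}

```text
time: 43.92
eef_pos: [450.3, -134.8, 57.6]
eef_rot: [0.72, 0.605, 0.336, -0.05]
ft_force: [-0.1, -0.4, 0.9]
finger_gap: 0.2
grip_force: 0.5
```

Request:
{"api": "carry_out", "payload": {
  "claw": [0, 0, 0, 0],
  "slide": [
    [-0.19, 0.07, 0.35],
    [-0.19, 0.06, 0.35],
    [-0.17, 0.13, 0.33],
    [-0.16, 0.13, 0.33]
  ],
  "rotation": [
    [0, 0, 0],
    [0, 0, 0],
    [0, 0, 0],
    [0, 0, 0]
  ]
}}

```text
time: 44.42
eef_pos: [459.5, -135.2, 44.6]
eef_rot: [0.72, 0.605, 0.336, -0.05]
ft_force: [-0.8, 1.1, 0.5]
finger_gap: 0.1
grip_force: 0.4
```

```bash
python3 - <<'E'
from h import *
s=st(); T=tubrot(TUBP);t0=np.array([*TUBP[:2],0])
for n in ('lever_tip','bail_bar','keeper'):
    w=[];q=[]
    for c in ('side','scene','wrist'):
        if n=='lever_tip': ctrl.snapshot(c)
        l=lm(n,c)
        if l and l[0][0]>.3: w.append(ray(c,l[0][1:])); q.append((c,l[0][0]))
    if len(w)>1: r=tri(w); print(n,q,(T.T@(r[0]-t0)).round(1),r[1])
    else: print(n,q)
E
```

```text
44.425 tcp tub [-125.8    6.9   44.6] lean 27.5 ytool [ 0.917 -0.218  0.335] F [-0.8  1.1  0.5] gap 0.1 [-0.87  0.7   2.26  1.22  0.74 -1.85]
lever_tip [('side', 0.56), ('wrist', 0.97)] [-114.3   -1.4   48.6] [1.3, 1.3]
bail_bar [('side', 0.59), ('wrist', 0.97)] [-88.2  -2.7 126.4] [1.0, 1.0]
keeper [('side', 0.85), ('wrist', 0.97)] [-86.   -1.4 125.5] [1.7, 1.7]
```

Request:
{"api": "carry_out", "payload": {
  "claw": [0, 0, 0, 0, 0],
  "slide": [
    [-0.12, 0.16, 0.27],
    [-0.12, 0.15, 0.27],
    [-0.07, 0.24, 0.23],
    [-0.08, 0.25, 0.23],
    [-0.07, 0.24, 0.23]
  ],
  "rotation": [
    [0, 0, 0],
    [0, 0, 0],
    [0, 0, 0],
    [0, 0, 0],
    [0, 0, 0]
  ]
}}

```text
time: 45.65
eef_pos: [474.0, -135.9, 36.2]
eef_rot: [0.72, 0.605, 0.336, -0.05]
ft_force: [-0.4, -0.6, -0.4]
finger_gap: -0.2
grip_force: 0.3
```

Request:
{"api": "carry_out", "payload": {
  "claw": [0, 0, 0, 0],
  "slide": [
    [-0.04, 0.25, 0.18],
    [-0.05, 0.25, 0.17],
    [0, 0, 0],
    [0, 0, 0]
  ],
  "rotation": [
    [0, 0, 0],
    [0, 0, 0],
    [0, 0, 0],
    [0, 0, 0]
  ]
}}

```text
time: 46.15
eef_pos: [479.8, -136.4, 34.9]
eef_rot: [0.72, 0.605, 0.336, -0.05]
ft_force: [-0.6, 0.4, 0.1]
finger_gap: 0.1
grip_force: 0.0
```

```bash
python3 - <<'E'
from h import *
s=st(); T=tubrot(TUBP);t0=np.array([*TUBP[:2],0])
for n in ('lever_tip','bail_bar','bail_tab','keeper'):
    w=[];q=[]
    for c in ('side','scene','wrist'):
        if n=='lever_tip': ctrl.snapshot(c)
        l=lm(n,c)
        if l and l[0][0]>.3: w.append(ray(c,l[0][1:])); q.append((c,l[0][0]))
    if len(w)>1: r=tri(w); print(n,q,(T.T@(r[0]-t0)).round(1),r[1])
    else: print(n,q)
E
```

```text
46.15 tcp tub [-105.5    6.8   34.9] lean 27.5 ytool [ 0.917 -0.218  0.335] F [-0.6  0.3  0.1] gap 0.1 [-0.84  0.73  2.22  1.24  0.74 -1.84]
lever_tip [('side', 0.61), ('wrist', 0.87)] [-95.6  -2.3  31.3] [2.0, 2.0]
bail_bar [('side', 0.52), ('wrist', 0.95)] [-88.7  -3.6 124.1] [2.6, 2.6]
bail_tab [('side', 0.47), ('wrist', 0.89)] [-91.   -4.  135.4] [5.6, 5.6]
keeper [('side', 0.79)]
```

Request:
{"api": "carry_out", "payload": {
  "claw": [0, 0, 0, 0],
  "slide": [
    [0, 0.18, 0.08],
    [0, 0.1, 0.04],
    [0, 0, 0],
    [0, 0, 0]
  ],
  "rotation": [
    [0, 0, 0],
    [0, 0, 0],
    [0, 0, 0],
    [0, 0, 0]
  ]
}}

```text
time: 47.4
eef_pos: [482.8, -136.4, 34.8]
eef_rot: [0.72, 0.605, 0.336, -0.05]
ft_force: [-1.2, -0.3, 0.2]
finger_gap: 0.3
grip_force: 0.1
```

Request:
{"api": "carry_out", "payload": {
  "claw": [0, 0, 0, 0],
  "slide": [
    [0, 0.1, 0.04],
    [0, 0.1, 0.04],
    [0, 0, 0],
    [0, 0, 0]
  ],
  "rotation": [
    [0, 0, 0],
    [0, 0, 0],
    [0, 0, 0],
    [0, 0, 0]
  ]
}}

```text
time: 47.9
eef_pos: [484.7, -136.5, 34.9]
eef_rot: [0.72, 0.605, 0.336, -0.05]
ft_force: [-6.5, -1.1, 0.4]
finger_gap: 0.1
grip_force: 0.3
```

Request:
{"api": "carry_out", "payload": {
  "claw": [0, 0, 0, 0],
  "slide": [
    [0, 0.1, 0.04],
    [0, 0.08, 0.04],
    [0, 0, 0],
    [0, 0, 0]
  ],
  "rotation": [
    [0, 0, 0],
    [0, 0, 0],
    [0, 0, 0],
    [0, 0, 0]
  ]
}}

```text
time: 48.4
eef_pos: [485.5, -135.7, 34.7]
eef_rot: [0.72, 0.605, 0.336, -0.051]
ft_force: [-17.4, 0.9, 3.7]
finger_gap: 0.1
grip_force: 0.0
```

```bash
python3 - <<'E'
from h import *
s=st()
E
```

```text
48.4 tcp tub [-99.8   7.7  34.7] lean 27.4 ytool [ 0.917 -0.217  0.333] F [-17.4   0.1   3.7] gap 0.1 [-0.83  0.73  2.21  1.24  0.74 -1.82]
```

Rigid at the closed stop. Backing off and checking.

Request:
{"api": "carry_out", "payload": {
  "claw": [0, 0, 0, 0, 0, 0, 0, 0],
  "slide": [
    [0, -0.9, -0.4],
    [0, -1, -0.4],
    [0, -1, -0.4],
    [0, 0, -2],
    [0, 0, -3],
    [0, 0, -3],
    [0, 0, -3],
    [0, 0, 0]
  ],
  "rotation": [
    [0, 0, 0],
    [0, 0, 0],
    [0, 0, 0],
    [0, 0, 0],
    [0, 0, 0],
    [0, 0, 0],
    [0, 0, 0],
    [0, 0, 0]
  ]
}}

```text
time: 49.4
eef_pos: [408.7, -189.1, 119.9]
eef_rot: [0.72, 0.605, 0.336, -0.048]
ft_force: [0.3, -0.2, -0.8]
finger_gap: 0.3
grip_force: 0.0
```

```bash
python3 - <<'E'
from h import *
s=st(); T=tubrot(TUBP);t0=np.array([*TUBP[:2],0])
ims={c:ctrl.snapshot(c) for c in('side','scene','wrist')}
for c in ims: cv2.imwrite(f'pics/fin_{c}.png',ims[c][:,:,::-1])
for n in ('lever_tip','bail_bar','bail_tab','keeper','lid_handle','claw_left','claw_right','mill','spice','jar','mug'):
    w=[];q=[];
    for c in ims:
        if n in('mill','spice','jar','mug') and c=='wrist': continue
        l=lm(n,c)
        if l and l[0][0]>.35: w.append(ray(c,l[0][1:])); q.append((c,round(l[0][0],2),tuple(np.round(l[0][1:]).astype(int).tolist())))
    if len(w)>1: r=tri(w); print(n,q,(T.T@(r[0]-t0)).round(1),r[0].round(0),r[1])
    else: print(n,q)
for n,a in (('closed',0.),('a=.4',.4)):
    b=latch(a,0)
    for nm,P in zip(('lever_tip','pin','bar'),b):
        print(n,nm,[(c,proj(c,t2w(P,-1)).round().tolist()) for c in ims])
E
```

```text
49.4 tcp tub [-173.9  -49.4  119.9] lean 27.6 ytool [ 0.916 -0.219  0.337] F [ 0.3 -0.2 -0.8] gap 0.3 [-1.04  0.54  2.22  0.91  0.88 -1.64]
lever_tip [('side', 0.41, (253, 266)), ('wrist', 0.72, (318, 207))] [-89.2  -2.1  29.5] [ 496. -146.   29.] [2.8, 2.8]
bail_bar [('side', 0.46, (255, 240)), ('wrist', 0.66, (389, 160))] [-80.5  -0.8 118. ] [ 504. -145.  118.] [4.2, 4.2]
bail_tab [('side', 0.57, (252, 234)), ('wrist', 0.82, (401, 150))] [-88.9  -3.3 137.1] [ 496. -147.  137.] [4.7, 4.7]
keeper [('side', 0.75, (255, 239)), ('wrist', 0.68, (392, 158))] [-80.2  -0.9 119.9] [ 505. -145.  120.] [4.8, 4.8]
lid_handle [('side', 0.57, (285, 226)), ('scene', 0.92, (351, 240))] [ -1.5   2.  155.7] [ 583. -146.  156.] [1.1, 1.1]
claw_left [('side', 0.79, (319, 226)), ('scene', 0.72, (353, 215)), ('wrist', 0.8, (517, 104))] [ 88.   48.  127.2] [ 675. -105.  127.] [4.7, 4.4, 1.7]
claw_right [('side', 0.67, (319, 244)), ('scene', 0.87, (387, 236)), ('wrist', 0.72, (216, 81))] [-27.1 -28.6 163.7] [ 556. -176.  164.] [123.4, 72.2, 179.9]
mill [('side', 0.63, (327, 238)), ('scene', 0.56, (307, 210))] [120.6 200.7  -4.5] [715.  46.  -4.] [7.6, 7.6]
spice [('side', 0.69, (242, 244))]
jar [('side', 0.68, (337, 307))]
mug [('side', 0.72, (323, 200))]
closed lever_tip [('side', [255.0, 265.0]), ('scene', [322.0, 295.0]), ('wrist', [317.0, 206.0])]
closed pin [('side', [255.0, 254.0]), ('scene', [325.0, 286.0]), ('wrist', [340.0, 192.0])]
closed bar [('side', [255.0, 236.0]), ('scene', [328.0, 273.0]), ('wrist', [389.0, 160.0])]
a=.4 lever_tip [('side', [249.0, 264.0]), ('scene', [318.0, 299.0]), ('wrist', [303.0, 207.0])]
a=.4 pin [('side', [254.0, 254.0]), ('scene', [324.0, 288.0]), ('wrist', [336.0, 193.0])]
a=.4 bar [('side', [253.0, 236.0]), ('scene', [327.0, 274.0]), ('wrist', [384.0, 161.0])]
```

The lever matches its closed projection to within 1 px in the wrist view and the loop bar sits at the keeper. The bystanders I could re-detect have not moved. Handing in.

```bash
python3 -c "
from workcell import ctrl
print(ctrl.sign_off())"
```

```text
the job is handed in; nothing more can be done
None
```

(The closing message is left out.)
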